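# Spice stock check: prise the box open and scan the tins

### The arm

A 7-joint arm with a two-finger parallel gripper is mounted at the origin on the work surface. World frame = base frame: x ahead of the robot, y to its left, z up, the work surface at z = 0. Lengths are in mm, angles in rad, forces in N, time in s.
With the tool pointing down it reaches from about 425 to 800 mm from the base axis. Payload 8.3 kg.
Tool frame: the origin (TCP) lies at the very end of the fingers, on their centre line; the grasp point (between the pads) lies 19 mm behind it; z points along the fingers, y is the line along which they close (so a half turn about z gives the same grasp; the last joint's range is limited). The gripper opens to 85 mm and grips with 20 to 120 N. Pads are 22 mm wide; open, the fingers measure 114 mm over their backs; the gripper's body (76 mm by 85 mm) begins 54 mm behind the grasp point. The pads swing forward as they close: fully open they stand 13 mm farther back than shut.
Start: joints at [-1.293, 0.383, 0.016, 1.37, -0.006, 1.388, -0.046], TCP at [208.849, 589.055, 231.279] pointing down, gripper open.
Joint ranges: [-2.95, 2.95], [-0.25, 2.06], [-1.52, 1.56], [0.18, 2.33], [-1.44, 4.58], [0.02, 2.06], [-3.01, 3.01]. Speed limits (rad/s): [2.39, 2.39, 3.01, 3.01, 3.14, 3.14, 3.14].

### API

Orientations are given as a unit quaternion [x, y, z, w].
In Python, from cell import get_state, camera, hand_in, nets gives the robot as it stands.
- The arm moves only by the tool apply_moves, never from a script. Its argument "increments" is a list of rows, each an object with "dp": the shift along the tool's x, y, z normalised to -1 to 1, where 1 is 400 mm, a list of three; "angular": the turn, a rotation vector about the tool's x, y, z normalised to -1 to 1, where 1 is 90 degrees, a list of three; "hand": the closure, from 0 (fully open) to 1 (shut). In form: [{"dp": [tx, ty, tz], "angular": [wx, wy, wz], "hand": hand}, ...]. A call has 1 to 5 rows; each row is the pose to reach, as a shift and turn from the pose commanded when the call began, along the tool's axes at that moment; what a row does not reach only later rows make up. A row lasts 1/8 s, in which the tool goes at most 62.5 mm and 10.7 degrees, less where a joint would pass 70% of its speed; a pose out of reach is approached as far as the arm can. A call with a number of a shift or a turn outside -1 to 1 is refused whole. A call with a gripper value outside its range is refused whole. The fingers move at their own pace and stop on an object; the grip force is fixed at half the most. Time passes only in rows, so rows that repeat a pose let the fingers close. It gives the time, the measured TCP pose, the force, the opening and the grip force at its end, in the units of the state.
- get_state(): the state, without advancing time (a new reading comes with each control period).
- camera(name): name is "scene" or "top"; returns a dict with "pixels" (384x512x3 uint8, red, green, blue), "range_z" (384x512 float32, mm along the optical axis (not along the pixel's ray), 0 where there is no reading), "fx", "fy", "cx", "cy" (pixels), "k1" (the pictures are not rectified: a ray, as slopes to the right and down, at radius r is drawn at 1 + k1 r^2 times it, then the intrinsics apply), "rvec" (rotation vector, rad) and "tvec" (3), from world to camera coordinates, as OpenCV has them. Camera axes: x right, y down, z forward; pixel columns grow to the right and rows downward; lengths in mm; the calibration is good to about 2 mm. A picture is of the moment at which its call begins.
- hand_in(): hands the job in; it is judged then, once.
Trained networks look in the newest picture that a camera, given by its name, has taken for a name from the list of things; names that differ only in an ending like _2 or _b are one class to them, and where a whole thing is asked for, a point or a joint stands for the part that bears it (a point fixed in the world has none). Each returns a list of dicts, best first, with "score" (0 to 1); they miss things now and then, are a little off and sometimes report something else, mostly with a low value. They report only what shows in the picture. A call takes as long as a camera call. They do not tell look-alikes from the thing itself.
- nets.find_in(camera, target): "centre" ([column, row] in pixels, amid what is visible of it).
- nets.tip_of(camera, target): "centre" ([column, row] in pixels: a listed point, or the origin of a listed thing).
The state is a dict: "time": time; "joint_positions": joint angles; "joint_vel": joint speeds; "joint_efforts": joint torques, N m; "ee_pos": TCP position; "tcp_rot": TCP orientation; "ft_force": force on the tool from outside, world axes, zero at the start; "torque": the same for the moment, N m; "gripper_width": finger opening in mm; "grasp_force": force on a finger pad.
Only numpy, scipy, OpenCV 4.12 (cv2) and the standard library are available. Lean on these libraries where they do the work, as an engineer would, in place of code of your own. Each camera call takes 0.05 s, during which the arm holds its last target. There are 200 camera calls.

### The job

Do the spice stock check: with the palette knife from the tray prise up the stiff lid of the spice box by its front lip and open it wide, then take the hand scanner off its mat and scan the barcode label of every tin in the row, from left to right, holding the scanner level and still for a second some 50 mm above the middle of each label with its scan line lying across the bars; the tins stay in their compartments. When all are scanned, stand the scanner back in the middle of its mat, lengthwise, lay the knife flat in the tray again beside the spoons, shut the lid and push the tray fully home under the ledge. Leave the mill, the jars, the mortar, the salt pot and the mug alone.

Things in the scene. Friction and masses are not known exactly. Their poses are not given: they have to be found in the camera images.
- lid (a joint): hinge of the spice box's lid, rad: 0 shut, 1.75 the stop, leaning a little back past upright. The lid is a plain board 324 x 102 x 5 mm without knob, hinged along the box's far long edge; it overhangs the box's near wall by a 12 mm lip all along. The hinge is stiff, so the lid stays at any angle; lifting it at the lip takes about 1.5 N
- lid_lip (a point): middle of the front edge of the lid's underside (moves with the lid). Shut, it is 55 mm above the counter
- lid_hinge (a point): middle of the lid's hinge line, at the far top edge of the spice box; the lid's underside runs from this line 102 mm to the lip
- spicebox: fixed wooden spice box 90 x 320 mm, 55 mm high, walls 6 mm, floor 5 mm, long side across the robot's view; a single row of five compartments 62 mm apart with 30 mm high dividers. Origin: centre of the underside; its x axis points away from the robot to the hinge side, y along the row to the left
- tin_1: spice tin of the leftmost compartment (+124 mm along the box's y axis), None if that compartment is empty: flat round steel tin, 48 mm across, 25 mm high. Origin: centre of the underside. On top, centred, a paper barcode label 22 x 40 mm: its long side (across the bars) lies along the tin's y axis, the bars along x
- tin_2: spice tin of the second compartment (+62 mm along the box's y axis), None if that compartment is empty: flat round steel tin, 48 mm across, 25 mm high. Origin: centre of the underside. On top, centred, a paper barcode label 22 x 40 mm: its long side (across the bars) lies along the tin's y axis, the bars along x
- tin_3: spice tin of the middle compartment (+0 mm along the box's y axis), None if that compartment is empty: flat round steel tin, 48 mm across, 25 mm high. Origin: centre of the underside. On top, centred, a paper barcode label 22 x 40 mm: its long side (across the bars) lies along the tin's y axis, the bars along x
- tin_4: spice tin of the fourth compartment (-62 mm along the box's y axis), None if that compartment is empty: flat round steel tin, 48 mm across, 25 mm high. Origin: centre of the underside. On top, centred, a paper barcode label 22 x 40 mm: its long side (across the bars) lies along the tin's y axis, the bars along x
- tin_5: spice tin of the rightmost compartment (-124 mm along the box's y axis), None if that compartment is empty: flat round steel tin, 48 mm across, 25 mm high. Origin: centre of the underside. On top, centred, a paper barcode label 22 x 40 mm: its long side (across the bars) lies along the tin's y axis, the bars along x
- scanner: hand barcode scanner, 178 mm long, 64 mm wide at the head, 59 mm high, 180 g, standing level on its nose and on its battery foot. Origin: underside, below the handle; x axis to the nose, z up. Handle 30 mm wide (along y) and 26 mm thick, free to grasp from x = -35 to +55 mm, its middle 45 mm above the scanner's underside; best taken at x = 15 mm, close to the centre of mass
- scanner_window (a point): centre of the scanning window in the underside of the nose, (82, 0, 0) mm in the scanner's frame; it looks straight down (-z of the scanner), its scan line runs along the scanner's y axis. It reads a label 25 to 85 mm below it
- mat: charging mat of the scanner, fixed black rubber sheet 90 x 220 mm, 4 mm thick; the scanner stands along its long side, which is the mat's y axis. Origin: centre of the underside
- knife: palette knife lying in the tray, 190 mm long, 90 g. Handle of black plastic 95 x 18 (wide) x 20 mm (high), from x = -95 to 0 mm; blade of steel 20 mm wide, 2.5 mm thick, from x = 0 to +95 mm at 10 mm above the underside. Origin: underside, where handle and blade meet; x axis to the blade's tip, z up
- knife_tip (a point): tip of the knife's blade, (95, 0, 10) mm in the knife's frame
- tray (a joint): slide of the aluminium pull-out tray under the ledge, m: 0 fully out (as found), 0.155 fully home (away from the robot, +x); friction about 1.5 N
- tray_floor (a point): centre of the tray's floor (moves with the tray), 11 mm above the counter; axes as the world. Floor 190 (x) x 260 mm (y), rims 10 mm high; the front plate, which faces the robot, has its outside 95 mm before this point (-x) and stands from 4 to 36 mm above the counter: push there
- ledge: fixed tiled ledge along the back: 200 (x) x 1300 mm (y), its top 60 mm and its underside 48 mm above the counter. Origin: counter height, below its middle
- spoons: ring of steel measuring spoons lying in the tray, 95 x 45 mm, 7 mm high; stays in the tray. Origin: at the ring; the spoons point along x
- mill: black plastic pepper mill on the ledge, 168 mm high; leave alone. Origin: its foot
- jar_a: green glass jar on the ledge, 72 mm across, 110 mm high; leave alone. Origin: its foot
- jar_b: green glass jar on the ledge, 72 mm across, 110 mm high; leave alone. Origin: its foot
- mortar: marble mortar on the counter, 100 mm across, 70 mm high; leave alone. Origin: its foot
- saltpot: blue ceramic salt pot on the counter, 60 mm across, 80 mm high; leave alone. Origin: its foot
- mug: terracotta mug on the counter, 76 mm across, 90 mm high; leave alone. Origin: its foot
Not all that is in view belongs to the job. There is more than one size of the knife; the job needs the larger. Leave any blue look-alike of the scanner alone.

How it is judged:
By the outcome, as a careful person would: the job done as asked, in the order asked, and still so for the second after the job is handed in, with the robot touching nothing.
Of tin_1, tin_2, tin_3, tin_4, tin_5 only 2 to 4 are there at a start; the rules pass over those that are not, and their reading is None.
At some moment in a run one of scanner, knife may be knocked a few centimetres aside while the robot is not near it.
Once in a run the grip may slacken for a moment while it holds something.
It also fails if it takes over 210 s, if anything falls off the work surface, if the arm or the gripper's body presses on something with over 40 N, if the wrist force passes 120 N, or if a joint passes its speed limit or range.

## Working session

There is one attempt and no reset: what is moved stays moved. The work goes in short steps, Python scripts to look and compute and a tool call to move; the robot and the scene stay as the last step left them, time stands still between calls to the robot, and variables do not carry over. Pictures are saved under pics/ and viewed, at most 14 in all, crops included, and the job is handed in when it is done.

Besides the shell and the picture viewer there is one more tool, called after "Call:" as name([rows], argument=value, ...), one row to a line, values as JSON. apply_moves: Moves the arm, as the interface text tells. Its arguments: {"type":"object","properties":{"increments":{"type":"array","items":{"type":"object","properties":{"dp":{"type":"array","items":{"type":"number"}},"angular":{"type":"array","items":{"type":"number"}},"hand":{"type":"number"}}}}},"required":["increments"]}

```bash
mkdir -p pics; ls; cat > h.py <<'E'
import numpy as np, cv2
from scipy.spatial.transform import Rotation as R
from cell import get_state, camera, hand_in, nets
def save(img,name,scale=1.0):
    im=cv2.cvtColor(img,cv2.COLOR_RGB2BGR)
    if scale!=1: im=cv2.resize(im,None,fx=scale,fy=scale,interpolation=cv2.INTER_CUBIC)
    cv2.imwrite('pics/'+name+'.png',im)
def rays(c,uv):
    uv=np.atleast_2d(np.float64(uv))
    K=np.array([[c['fx'],0,c['cx']],[0,c['fy'],c['cy']],[0,0,1]])
    n=cv2.undistortPoints(uv.reshape(-1,1,2),K,np.array([c['k1'],0,0,0.])).reshape(-1,2)
    Rm=cv2.Rodrigues(np.float64(c['rvec']))[0]; t=np.float64(c['tvec']).ravel()
    d=np.c_[n,np.ones(len(n))]
    return -Rm.T@t, d@Rm, Rm, t
def at_z(c,uv,z):
    o,d,_,_=rays(c,uv); s=(z-o[2])/d[:,2]; return o+d*s[:,None]
def deproj(c,uv):
    uv=np.atleast_2d(uv); o,d,_,_=rays(c,uv)
    z=np.array([c['range_z'][int(round(v)),int(round(u))] for u,v in uv])
    return o+d*z[:,None]
def cloud(c):
    g=np.mgrid[0:384,0:512]; uv=np.c_[g[1].ravel(),g[0].ravel()]
    o,d,_,_=rays(c,uv); P=o+d*c['range_z'].ravel()[:,None]
    P[c['range_z'].ravel()==0]=np.nan
    return P.reshape(384,512,3)
def proj(c,P):
    K=np.array([[c['fx'],0,c['cx']],[0,c['fy'],c['cy']],[0,0,1]])
    return cv2.projectPoints(np.float64(P).reshape(-1,1,3),np.float64(c['rvec']),np.float64(c['tvec']),K,np.array([c['k1'],0,0,0.]))[0].reshape(-1,2)
E
python3 - <<'E'
from h import *
import pickle
s=get_state(); print({k:np.round(v,3) for k,v in s.items()})
for n in ['top','scene']:
    c=camera(n); pickle.dump(c,open(n+'0.pkl','wb')); save(c['pixels'],n+'0',1.5)
    o,d,_,_=rays(c,[256,192]); print(n,o,d,c['k1'],c['fx'])
    for t in ['lid','lid_lip','lid_hinge','spicebox','scanner','scanner_window','mat','knife','knife_tip','tray','tray_floor','spoons','ledge']:
        r={}
        for f in ('find_in','tip_of'):
            try: r[f]=[(np.round(q['centre']).astype(int).tolist(),round(q['score'],2)) for q in getattr(nets,f)(n,t)[:4]]
            except Exception as e: r[f]=str(e)[:40]
        print(t,r)
E
```

```text
pics
{'time': np.float64(0.0), 'joint_positions': array([-1.293,  0.384,  0.016,  1.371, -0.006,  1.388, -0.046]), 'joint_vel': array([ 0.001,  0.001, -0.001,  0.001,  0.001,  0.001, -0.001]), 'joint_efforts': array([ 0.0000e+00, -6.2761e+01,  8.4400e-01, -3.7183e+01,  1.7000e-02,
        1.4000e-02,  0.0000e+00]), 'ee_pos': array([208.67 , 588.572, 230.246]), 'tcp_rot': array([ 0.17 ,  0.986, -0.001, -0.   ]), 'ft_force': array([0.458, 0.131, 0.698]), 'torque': array([ 0.026,  0.057, -0.007]), 'grasp_force': np.float64(0.0), 'gripper_width': np.float64(85.306)}
top [ 2.94426839e+02 -5.15309977e-01  1.41143637e+03] [[ 0.17143848  0.00114017 -0.98546476]] -0.12348850103867344 423.7368705203759
lid {'find_in': [([196, 190], 0.75)], 'tip_of': 'it knows: jar, knife, knife_tip, ledge, '}
lid_lip {'find_in': [([194, 192], 0.7), ([303, 176], 0.54)], 'tip_of': [([194, 209], 0.76)]}
lid_hinge {'find_in': [([197, 189], 0.56), ([304, 173], 0.37)], 'tip_of': [([196, 175], 0.77), ([231, 228], 0.52)]}
spicebox {'find_in': [([196, 190], 0.85)], 'tip_of': [([197, 191], 0.67)]}
scanner {'find_in': [(
[... 1732 characters left out ...]
_in': [([228, 204], 0.97), ([296, 178], 0.67), ([264, 253], 0.44), ([326, 113], 0.25)], 'tip_of': [([234, 195], 0.8)]}
knife {'find_in': [([225, 262], 0.72), ([158, 237], 0.67)], 'tip_of': [([226, 260], 0.93), ([159, 233], 0.66)]}
knife_tip {'find_in': [([226, 261], 0.62), ([156, 236], 0.54)], 'tip_of': [([247, 238], 0.8)]}
tray {'find_in': [([226, 256], 0.73)], 'tip_of': 'it knows: jar, knife, knife_tip, ledge, '}
tray_floor {'find_in': [([226, 255], 0.76), ([239, 187], 0.72)], 'tip_of': [([235, 255], 0.95)]}
spoons {'find_in': [([260, 256], 0.59)], 'tip_of': [([256, 264], 0.58)]}
ledge {'find_in': [([302, 281], 0.71)], 'tip_of': [([230, 196], 0.73), ([308, 265], 0.68), ([228, 259], 0.55)]}
```

View pics/top0.png

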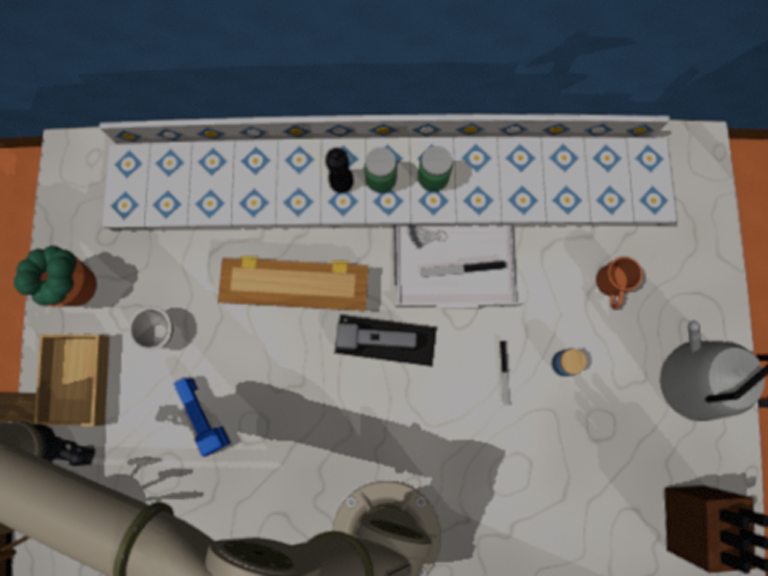

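```bash
python3 - <<'E'
from h import *
import pickle
c=pickle.load(open('top0.pkl','rb'))
save(c['pixels'][110:310,110:385],'crop0',2.9)
P=cloud(c)
for z0,n in [(55,'lid'),(60,'x')]:
    pass
for uv in [(196,190),(194,209),(196,175),(242,225),(229,226),(256,228),(253,229),(305,178),(279,181),(302,178),(280,155),(131,273),(335,246)]:
    print(uv,np.round(P[uv[1],uv[0]],0))
E
```

```text
(196, 190) [538. 196.  59.]
(194, 209) [483. 210.   2.]
(196, 175) [587. 197.  61.]
(242, 225) [423.  47.  61.]
(229, 226) [420.  88.  60.]
(256, 228) [412.   2.  65.]
(253, 229) [410.  12.  61.]
(305, 178) [ 583. -163.   21.]
(279, 181) [575. -77.  10.]
(302, 178) [ 583. -154.   18.]
(280, 155) [664. -81.  18.]
(131, 273) [270. 403.  55.]
(335, 246) [ 356. -258.   10.]
```

The top view shows the wooden spice box around (196,190), the grey scanner on the black mat at (245,226), and its blue look-alike at (133,277). The tray is at (303,177) with spoons at (282,157). There are two knives, one in the tray at (308,178) and a smaller one on the counter at (336,248). The tray knife fits the description because it is longer and lies in the tray. I'll confirm that in the crop.

View pics/crop0.png

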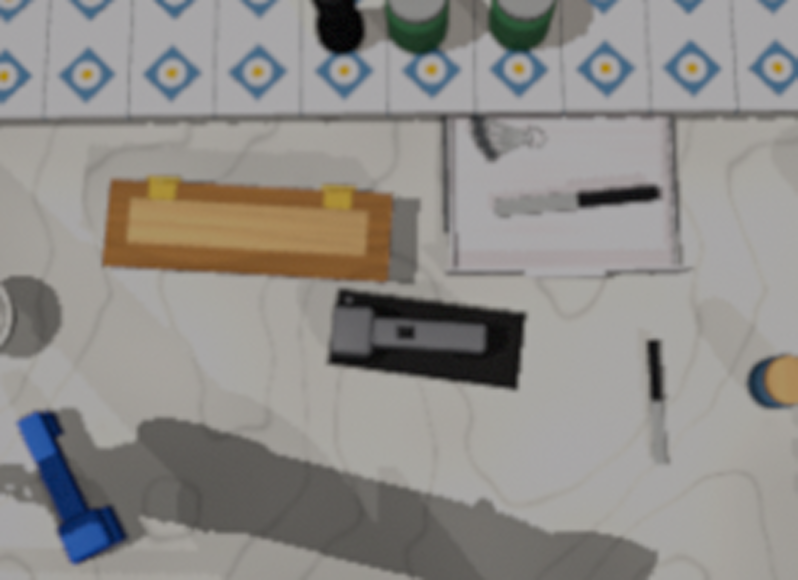

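```bash
cat > fit.py <<'E'
from h import *
import pickle
def seg(P,m,name):
    Q=P[m]; Q=Q[~np.isnan(Q[:,0])]
    r=cv2.minAreaRect(np.float32(Q[:,:2])); print(name,len(Q),'c',np.round(r[0],1),'size',np.round(r[1],1),'ang',round(r[2],1),'z',np.round(np.percentile(Q[:,2],[5,50,95]),1))
    return Q
E
python3 - <<'E'
from fit import *
for n in ['top','scene']:
    c=pickle.load(open(n+'0.pkl','rb')); P=cloud(c); im=c['pixels'].astype(int); X,Y,Z=P[...,0],P[...,1],P[...,2]
    s=im.sum(-1)
    print(n)
    seg(P,(Z>50)&(Z<75)&(X>460)&(X<630)&(Y>20)&(Y<400)&(im[...,0]-im[...,2]>25),'lid')
    seg(P,(Z>1)&(Z<14)&(s<110)&(X>330)&(X<500)&(Y>-120)&(Y<170),'mat')
    seg(P,(Z>30)&(X>330)&(X<500)&(Y>-120)&(Y<150),'scanner')
    seg(P,(Z>54)&(X>330)&(X<500)&(Y>-120)&(Y<150),'scanner hi')
    seg(P,(s<130)&(X>530)&(X<640)&(Y<-110)&(Y>-285)&(Z>10),'knifehandle')
    # tray knife colours
    m=(X>545)&(X<610)&(Y<-50)&(Y>-280)&(Z>8)&(s<420); seg(P,m,'knife all')
    m=(X>470)&(X<520)&(Y<0)&(Y>-330)&(Z>15); seg(P,m,'front')
    # ledge front edge
    m=(Z>50)&(Z<70)&(X>600)&(X<780)&(Y>-500)&(Y<500)&(im[...,0]-im[...,2]<25); Q=P[m]; print('ledge front x', np.percentile(Q[:,0],[0.5,2,50]))
E
```

```text
top
lid 3068 c [545.9 201.7] size [324.6 109.7] ang 86.3 z [55.9 60.7 65.4]
mat 723 c [422.7  -1.1] size [210.7  80.8] ang 82.1 z [1.5 4.8 9.5]
scanner 867 c [448.3  14.6] size [103.8 269.7] ang 0.2 z [35.1 61.3 66.6]
scanner hi 743 c [452.4  43.7] size [ 96.6 210.7] ang 0.9 z [57.2 61.9 66.8]
knifehandle 96 c [ 582.3 -222.1] size [12.3 89.4] ang 6.0 z [26.5 31.7 35.9]
knife all 353 c [ 582.7 -179.5] size [ 24.2 197. ] ang 5.9 z [11.9 25.1 34.7]
front 270 c [ 504.1 -158.4] size [273.6  31.2] ang 89.9 z [15.6 33.3 39.6]
ledge front x [674.86741436 676.82362881 723.1825418 ]
scene
lid 2415 c [542.5 197.5] size [325.8 110.2] ang 86.5 z [56. 60. 64.]
mat 279 c [421.5 -21.9] size [177.4  85.2] ang 80.4 z [1.2 4.2 9.6]
scanner 879 c [447.7  14.7] size [104.  267.7] ang 0.1 z [34.  59.7 65.1]
scanner hi 623 c [451.3  39.2] size [ 97.7 218.1] ang 0.5 z [57.  61.1 65.3]
knifehandle 90 c [ 584.2 -225.1] size [16.4 94. ] ang 4.8 z [17.3 27.5 33.3]
knife all 300 c [ 575.9 -180.7] size [ 25.6 196.1] ang 5.0 z [ 9.6 27.9 33.9]
front 420 c [ 502. -162.] size [271.3  32.5] ang 89.3 z [15.9 31.  38.6]
ledge front x [674.09956953 675.65535685 720.02201925]
```

The crop confirms it: the tray knife (handle at crop (618,195), blade at (535,205)) measures about 196 mm, while the loose one at crop (656,400) is about 125 mm. I'm taking the tray knife. Next I'll plan the approach.

```bash
cat > plan.py <<'E'
from h import *
def Rdown(yaw_y, pitch=0):  # tool z down, tool y at world azimuth yaw_y (deg)
    a=np.radians(yaw_y); y=np.array([np.cos(a),np.sin(a),0]); z=np.array([0,0,-1.]); x=np.cross(y,z)
    return R.from_matrix(np.c_[x,y,z])
def plan(wps, start=None):
    "wps: list of (xyz, Rotation)"
    s=get_state(); p=np.array(s['ee_pos']); r=R.from_quat(s['tcp_rot'])
    y=r.as_matrix()[:,1]; print('now',np.round(p,1),'yaw_y',round(np.degrees(np.arctan2(y[1],y[0])),1),'tilt',round(np.degrees(np.arccos(-r.as_matrix()[2,2])),2),'w',round(s['gripper_width'],1),'t',round(s['time'],2))
    for q,rt in wps:
        q=np.array(q,float)
        dp=r.inv().apply(q-p)/400; w=(r.inv()*rt).as_rotvec()/(np.pi/2)
        n=max(np.linalg.norm(q-p)/62.5,np.linalg.norm(w)*90/10.7)
        print('->',q,'dp',np.round(dp,3).tolist(),'ang',np.round(w,3).tolist(),'rows',round(n,1))
        p,r=q,rt
E
python3 - <<'E'
from plan import *
plan([((350,450,240),Rdown(50)),((520,220,240),Rdown(25)),((570,-60,200),Rdown(5.5)),((582,-212,100),Rdown(5.5)),((582,-212,14),Rdown(5.5))])
E
```

```text
now [208.8 589.1 231.3] yaw_y 70.5 tilt 0.0 w 85.6 t 2.5
-> [350. 450. 240.] dp [-0.449, -0.21, -0.022] ang [-0.0, -0.0, 0.228] rows 3.2
-> [520. 220. 240.] dp [-0.695, -0.167, 0.0] ang [0.0, 0.0, 0.278] rows 4.6
-> [570. -60. 200.] dp [-0.687, -0.183, 0.1] ang [0.0, 0.0, 0.217] rows 4.6
-> [ 582. -212.  100.] dp [-0.381, -0.007, 0.25] ang [0.0, 0.0, 0.0] rows 2.9
-> [ 582. -212.   14.] dp [0.0, 0.0, 0.215] ang [0.0, 0.0, 0.0] rows 1.4
```

Call:
apply_moves([
  {"dp":[-0.15,-0.07,-0.007],"angular":[0,0,0.08],"hand":0},
  {"dp":[-0.3,-0.14,-0.015],"angular":[0,0,0.16],"hand":0},
  {"dp":[-0.449,-0.21,-0.022],"angular":[0,0,0.228],"hand":0},
  {"dp":[-0.449,-0.21,-0.022],"angular":[0,0,0.228],"hand":0},
])

```text
time: 3.0
ee_pos: [354.9, 445.6, 240.9]
tcp_rot: [0.347, 0.938, 0.0, 0.001]
ft_force: [0.4, 0.6, 0.0]
gripper_width: 85.5
grasp_force: 0.0
```

Call:
apply_moves([
  {"dp":[-0.695,-0.167,0],"angular":[0,0,0.278],"hand":0},
  {"dp":[-0.695,-0.167,0],"angular":[0,0,0.278],"hand":0},
  {"dp":[-0.695,-0.167,0],"angular":[0,0,0.278],"hand":0},
  {"dp":[-0.695,-0.167,0],"angular":[0,0,0.278],"hand":0},
  {"dp":[-0.695,-0.167,0],"angular":[0,0,0.278],"hand":0},
])

```text
time: 3.62
ee_pos: [521.5, 216.9, 240.4]
tcp_rot: [0.539, 0.842, 0.0, 0.0]
ft_force: [0.1, 0.9, -0.4]
gripper_width: 85.5
grasp_force: 0.0
```

Call:
apply_moves([
  {"dp":[-0.687,-0.183,0.1],"angular":[0,0,0.217],"hand":0},
  {"dp":[-0.687,-0.183,0.1],"angular":[0,0,0.217],"hand":0},
  {"dp":[-0.687,-0.183,0.1],"angular":[0,0,0.217],"hand":0},
  {"dp":[-0.687,-0.183,0.1],"angular":[0,0,0.217],"hand":0},
  {"dp":[-0.687,-0.183,0.1],"angular":[0,0,0.217],"hand":0},
])

```text
time: 4.25
ee_pos: [569.3, -63.3, 199.9]
tcp_rot: [0.674, 0.739, -0.0, 0.0]
ft_force: [0.2, 0.4, 0.1]
gripper_width: 85.6
grasp_force: 0.0
```

```bash
python3 - <<'E'
from fit import *
from plan import *
plan([((582,-212,100),Rdown(5.5)),((582,-212,14),Rdown(5.5))])
print(np.round(get_state()['joint_positions'],2))
for n in ['top','scene']:
    c=camera(n); P=cloud(c); im=c['pixels'].astype(int); X,Y,Z=P[...,0],P[...,1],P[...,2]; s=im.sum(-1)
    print(n)
    seg(P,(s<130)&(X>530)&(X<640)&(Y<-110)&(Y>-285)&(Z>10)&(Z<50),'knifehandle')
    m=(X>545)&(X<610)&(Y<-50)&(Y>-280)&(Z>8)&(s<420)&(Z<50); seg(P,m,'knife all')
E
```

```text
now [569.3 -63.3 199.9] yaw_y 5.3 tilt 0.04 w 85.6 t 4.25
-> [ 582. -212.  100.] dp [-0.373, -0.003, 0.25] ang [-0.0, 0.0, -0.002] rows 2.9
-> [ 582. -212.   14.] dp [0.0, 0.0, 0.215] ang [0.0, 0.0, 0.0] rows 1.4
[-0.41  0.32  0.58  1.59 -0.18  1.29  0.29]
top
knifehandle 115 c [ 583.6 -222.4] size [15.4 89.6] ang 6.0 z [25.  30.8 35.4]
knife all 463 c [ 577.  -211.6] size [136.3  63.4] ang 89.9 z [ 9.1 15.2 34.2]
scene
knifehandle 188 c [ 584.7 -226.4] size [16.3 92.7] ang 4.4 z [20.2 29.9 34.2]
knife all 545 c [ 576.8 -184.6] size [ 64.2 191.2] ang 0.9 z [ 8.9 13.7 32.8]
```

Call:
apply_moves([
  {"dp":[-0.373,0,0.25],"angular":[0,0,-0.002],"hand":0},
  {"dp":[-0.373,0,0.25],"angular":[0,0,-0.002],"hand":0},
  {"dp":[-0.373,0,0.25],"angular":[0,0,-0.002],"hand":0},
  {"dp":[-0.373,0,0.25],"angular":[0,0,-0.002],"hand":0},
  {"dp":[-0.373,0,0.25],"angular":[0,0,-0.002],"hand":0},
])

```text
time: 4.97
ee_pos: [584.2, -207.0, 100.0]
tcp_rot: [0.671, 0.741, 0.0, -0.0]
ft_force: [0.8, -0.3, 0.7]
gripper_width: 85.3
grasp_force: 0.0
```

Call:
apply_moves([
  {"dp":[0,0,0.07],"angular":[0,0,0],"hand":0},
  {"dp":[0,0,0.14],"angular":[0,0,0],"hand":0},
  {"dp":[0,0,0.19],"angular":[0,0,0],"hand":0},
  {"dp":[0,0,0.215],"angular":[0,0,0],"hand":0},
  {"dp":[0,0,0.215],"angular":[0,0,0],"hand":0},
])

```text
time: 5.6
ee_pos: [583.6, -208.1, 14.0]
tcp_rot: [0.672, 0.741, -0.0, -0.0]
ft_force: [-0.5, 0.3, 0.2]
gripper_width: 85.6
grasp_force: 0.0
```

Call:
apply_moves([
  {"dp":[0,0,0],"angular":[0,0,0],"hand":0.5},
  {"dp":[0,0,0],"angular":[0,0,0],"hand":0.7},
  {"dp":[0,0,0],"angular":[0,0,0],"hand":1},
  {"dp":[0,0,0],"angular":[0,0,0],"hand":1},
  {"dp":[0,0,0],"angular":[0,0,0],"hand":1},
])

```text
time: 6.22
ee_pos: [583.8, -208.9, 14.6]
tcp_rot: [0.672, 0.741, 0.0, 0.0]
ft_force: [-1.0, 0.5, 3.5]
gripper_width: 16.2
grasp_force: 59.4
```

Call:
apply_moves([
  {"dp":[0,0,0],"angular":[0,0,0],"hand":1},
  {"dp":[0,0,0],"angular":[0,0,0],"hand":1},
  {"dp":[0,0,0],"angular":[0,0,0],"hand":1},
  {"dp":[0,0,0],"angular":[0,0,0],"hand":1},
])

```text
time: 6.72
ee_pos: [583.8, -208.9, 14.6]
tcp_rot: [0.672, 0.741, 0.0, 0.0]
ft_force: [-0.3, 0.8, 5.1]
gripper_width: 16.1
grasp_force: 59.6
```

```bash
python3 - <<'E'
from plan import *
plan([((584,-209,150),Rdown(5.4)),((530,-20,200),Rdown(-20)),((440,170,200),Rdown(-60)),((345,290,160),Rdown(-93.5))])
import pickle
for n in ['top','scene']:
    c=pickle.load(open(n+'0.pkl','rb')); P=cloud(c); im=c['pixels'].astype(int); X,Y,Z=P[...,0],P[...,1],P[...,2]
    m=(Z>48)&(X>460)&(X<650)&(Y>20)&(Y<400)&(im[...,0]-im[...,2]>25)
    Q=P[m]; 
    lo=[];hi=[]
    for y in np.arange(60,345,12):
        q=Q[abs(Q[:,1]-y)<6]; lo.append((y,np.percentile(q[:,0],3))); hi.append((y,np.percentile(q[:,0],97)))
    lo=np.array(lo);hi=np.array(hi)
    a=np.polyfit(lo[:,0],lo[:,1],1); b=np.polyfit(hi[:,0],hi[:,1],1); print(n,'near',a,np.polyval(a,[200,280]),'far',b,np.polyval(b,200),'yrange',np.percentile(Q[:,1],[0.5,99.5]))
print(at_z(pickle.load(open('top0.pkl','rb')),[[194,209],[196,175],[197,191]],55), at_z(pickle.load(open('scene0.pkl','rb')),[[288,163],[308,179]],55))
E
```

```text
now [ 583.8 -208.9   14.6] yaw_y 5.6 tilt 0.05 w 16.1 t 6.72
-> [ 584. -209.  150.] dp [-0.0, 0.001, -0.338] ang [0.001, 0.0, 0.002] rows 2.2
-> [530. -20. 200.] dp [0.483, -0.09, -0.125] ang [0.0, 0.0, 0.282] rows 3.2
-> [440. 170. 200.] dp [0.369, -0.374, 0.0] ang [0.0, 0.0, 0.444] rows 3.7
-> [345. 290. 160.] dp [-0.056, -0.379, 0.1] ang [0.0, 0.0, 0.372] rows 3.1
top near [6.12519890e-02 4.82323648e+02] [494.57404606 499.47420517] far [6.34770607e-02 5.78862201e+02] 591.5576129550481 yrange [ 40.90377305 360.98678767]
scene near [6.12966227e-02 4.80533275e+02] [492.79259964 497.69632946] far [6.02745462e-02 5.79090073e+02] 591.144982094071 yrange [ 36.54089477 357.57957091]
[[476.04559415 202.40078959  55.        ]
 [588.71635278 197.88658252  55.        ]
 [535.23960669 193.6107243   55.        ]] [[492.91153213 208.96703613  55.        ]
 [586.24926017 203.04344795  55.        ]]
```

Call:
apply_moves([
  {"dp":[0,0,-0.1],"angular":[0,0,0],"hand":1},
  {"dp":[0,0,-0.2],"angular":[0,0,0],"hand":1},
  {"dp":[0,0,-0.338],"angular":[0,0,0],"hand":1},
  {"dp":[0,0,-0.338],"angular":[0,0,0],"hand":1},
])

```text
time: 7.22
ee_pos: [585.7, -210.1, 154.0]
tcp_rot: [0.672, 0.741, 0.002, 0.004]
ft_force: [-0.9, -0.9, -2.9]
gripper_width: 16.5
grasp_force: 58.9
```

Call:
apply_moves([
  {"dp":[0.12,-0.02,-0.03],"angular":[0,0,0.07],"hand":1},
  {"dp":[0.24,-0.045,-0.06],"angular":[0,0,0.14],"hand":1},
  {"dp":[0.36,-0.07,-0.09],"angular":[0,0,0.21],"hand":1},
  {"dp":[0.483,-0.09,-0.125],"angular":[0,0,0.282],"hand":1},
  {"dp":[0.483,-0.09,-0.125],"angular":[0,0,0.282],"hand":1},
])

```text
time: 7.85
ee_pos: [528.3, -14.4, 198.9]
tcp_rot: [0.816, 0.578, 0.0, -0.001]
ft_force: [0.8, 0.1, -0.9]
gripper_width: 16.6
grasp_force: 58.9
```

Call:
apply_moves([
  {"dp":[0.09,-0.09,0],"angular":[0,0,0.11],"hand":1},
  {"dp":[0.18,-0.18,0],"angular":[0,0,0.22],"hand":1},
  {"dp":[0.28,-0.28,0],"angular":[0,0,0.33],"hand":1},
  {"dp":[0.369,-0.374,0],"angular":[0,0,0.444],"hand":1},
  {"dp":[0.369,-0.374,0],"angular":[0,0,0.444],"hand":1},
])

```text
time: 8.48
ee_pos: [436.1, 172.2, 198.0]
tcp_rot: [0.965, 0.262, -0.001, -0.0]
ft_force: [-0.2, -0.9, -0.3]
gripper_width: 16.6
grasp_force: 59.0
```

Call:
apply_moves([
  {"dp":[-0.014,-0.09,0.025],"angular":[0,0,0.09],"hand":1},
  {"dp":[-0.028,-0.18,0.05],"angular":[0,0,0.18],"hand":1},
  {"dp":[-0.042,-0.28,0.075],"angular":[0,0,0.28],"hand":1},
  {"dp":[-0.056,-0.379,0.1],"angular":[0,0,0.372],"hand":1},
  {"dp":[-0.056,-0.379,0.1],"angular":[0,0,0.372],"hand":1},
])

```text
time: 9.1
ee_pos: [339.8, 290.4, 157.4]
tcp_rot: [1.0, -0.026, -0.001, 0.001]
ft_force: [0.6, -1.3, -0.2]
gripper_width: 16.5
grasp_force: 59.0
```

```bash
python3 - <<'E'
from plan import *
print(np.round(get_state()['joint_positions'],2), get_state()['grasp_force'])
plan([((345,290,160),Rdown(-93.5)),((345,290,41),Rdown(-93.5)),((376,288,41),Rdown(-93.5))])
c=camera('top'); save(c['pixels'][130:290,90:250],'k1',3.5)
for f in ('top','scene'):
    if f=='scene': c=camera('scene')
    r=nets.tip_of(f,'knife_tip'); print(f,[(q['centre'],q['score'],at_z(c,q['centre'],166)) for q in r[:3]])
E
```

```text
[-1.18  0.05  0.42  1.95 -0.02  1.15 -2.38] 58.95571231842041
now [339.8 290.4 157.4] yaw_y -93.0 tilt 0.2 w 16.5 t 9.1
-> [345. 290. 160.] dp [0.013, 0.0, -0.007] ang [0.002, 0.002, 0.005] rows 0.1
-> [345. 290.  41.] dp [0.0, 0.0, 0.298] ang [0.0, 0.0, 0.0] rows 1.9
-> [376. 288.  41.] dp [0.078, 0.0, 0.0] ang [0.0, 0.0, 0.0] rows 0.5
top [([160.0, 204.6], 0.69, array([[474.9909856 , 288.79193098, 166.        ]])), ([332.7, 269.4], 0.66, array([[ 281.27682756, -219.95606076,  166.        ]])), ([287.1, 118.1], 0.22, array([[742.10174818, -97.12759375, 166.        ]]))]
scene [([144.0, 220.5], 0.72, array([[ 380.60851671, -293.4134744 ,  166.        ]])), ([298.5, 124.8], 0.7, array([[465.95543   , 283.65362682, 166.        ]]))]
```

View pics/k1.png

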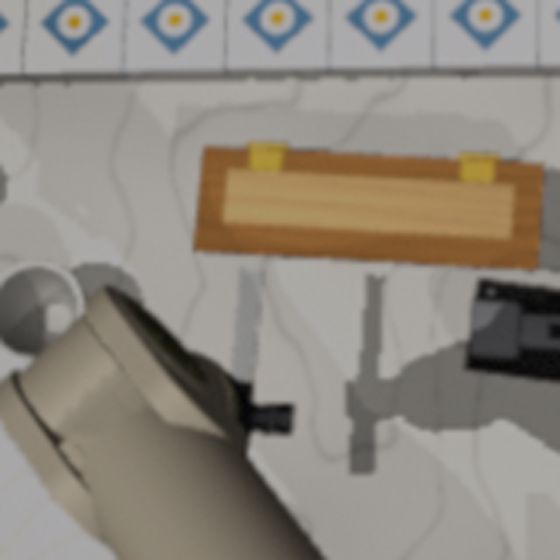

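The picture shows the knife held with its blade pointing at the box, tip at about crop (250,270), left of the lip's middle, and the mortar at crop (40,310). Before descending I'll check the arm's clearance over the mortar.

```bash
python3 - <<'E'
from plan import *
for n in('top','scene'):
    c=camera(n); P=cloud(c)
    Z=P[...,2]; X,Y=P[...,0],P[...,1]
    mm=(abs(X-430)<110)&(abs(Y-470)<90)&(Z>20)&(Z<80); print(n,'mortar',np.nanmean(P[mm],0))
    for y0 in range(240,560,40):
        m=(Y>y0)&(Y<y0+40)&(Z>90)&(X>200)&(X<560)
        if m.sum()>5: print(y0,'minZ',np.round(np.nanpercentile(Z[m],[1,50])),'xr',np.round(np.nanpercentile(X[m],[1,99])))
E
```

```text
top mortar [451.96903558 526.02048293  51.7263629 ]
240 minZ [165. 577.] xr [244. 455.]
280 minZ [163. 563.] xr [275. 462.]
320 minZ [534. 560.] xr [310. 366.]
scene mortar [425.73727963 501.27428389  50.87362975]
240 minZ [165. 416.] xr [320. 445.]
280 minZ [161. 330.] xr [299. 462.]
320 minZ [211. 244.] xr [345. 366.]
```

Call:
apply_moves([
  {"dp":[0.013,0,0.08],"angular":[0.002,0.002,0.005],"hand":1},
  {"dp":[0.013,0,0.17],"angular":[0.002,0.002,0.005],"hand":1},
  {"dp":[0.013,0,0.25],"angular":[0.002,0.002,0.005],"hand":1},
  {"dp":[0.013,0,0.291],"angular":[0.002,0.002,0.005],"hand":1},
  {"dp":[0.013,0,0.291],"angular":[0.002,0.002,0.005],"hand":1},
])

```text
time: 10.02
ee_pos: [347.4, 287.7, 42.0]
tcp_rot: [0.999, -0.033, 0.001, -0.0]
ft_force: [0.4, -0.1, -0.7]
gripper_width: 16.6
grasp_force: 59.0
```

```bash
python3 - <<'E'
from plan import *
plan([((376,288,41),Rdown(-93.5))])
for f in ('top','scene'):
    c=camera(f)
    r=nets.tip_of(f,'knife_tip'); print(f,[(q['centre'],q['score'],at_z(c,q['centre'],48)) for q in r[:3]])
    P=cloud(c); X,Y,Z=P[...,0],P[...,1],P[...,2]; m=(Y>262)&(Y<305)&(X>420)&(X<491)&(Z>30)&(Z<65); Q=P[m]; print(len(Q),np.nanpercentile(Q,[2,50,98],axis=0).round(1))
    im=c['pixels'][150:260,120:230] if f=='top' else c['pixels'][90:200,240:350]
    save(im,'k2'+f,4)
E
```

```text
now [347.4 287.7  42. ] yaw_y -93.7 tilt 0.12 w 16.6 t 10.03
-> [376. 288.  41.] dp [0.071, -0.005, 0.003] ang [-0.001, -0.001, -0.003] rows 0.5
top [([332.8, 267.0], 0.68, array([[ 287.5822103 , -241.30313415,   48.        ]])), ([170.5, 207.4], 0.67, array([[482.65910113, 281.03845197,  48.        ]]))]
107 [[421.5 271.1  43.4]
 [447.8 281.4  50. ]
 [476.3 290.9  55.6]]
scene [([297.4, 149.7], 0.74, array([[475.18704764, 281.27212895,  48.        ]])), ([143.8, 221.2], 0.52, array([[ 307.48486385, -272.16299459,   48.        ]]))]
69 [[422.7 268.9  47.2]
 [449.8 279.8  51.1]
 [474.  290.5  55.3]]
```

View pics/k2scene.png

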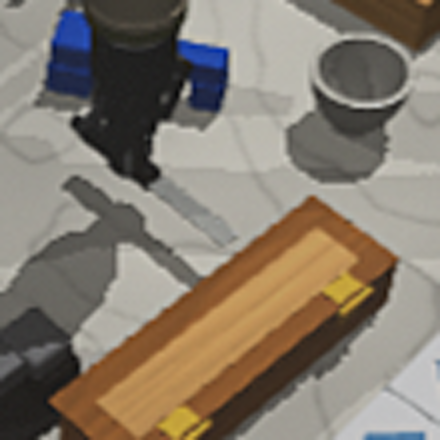

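The scene view shows the blade tip at crop (235,240) just short of the lip and below the lid's edge. Now I'll slide it under and lift.

Call:
apply_moves([
  {"dp":[0.02,-0.001,0.003],"angular":[0,0,0],"hand":1},
  {"dp":[0.04,-0.003,0.004],"angular":[0,0,0],"hand":1},
  {"dp":[0.066,-0.004,0.004],"angular":[0,0,0],"hand":1},
  {"dp":[0.066,-0.004,0.004],"angular":[0,0,0],"hand":1},
])

```text
time: 10.72
ee_pos: [375.2, 288.6, 41.4]
tcp_rot: [0.999, -0.033, 0.002, -0.001]
ft_force: [-0.1, -0.3, -1.0]
gripper_width: 16.5
grasp_force: 59.0
```

Call:
apply_moves([
  {"dp":[0,0,-0.015],"angular":[0,0,0],"hand":1},
  {"dp":[0,0,-0.03],"angular":[0,0,0],"hand":1},
  {"dp":[0.005,0,-0.04],"angular":[0,0,0],"hand":1},
  {"dp":[0.011,0,-0.053],"angular":[0,0,0],"hand":1},
])

```text
time: 11.22
ee_pos: [377.8, 288.6, 62.8]
tcp_rot: [0.999, -0.032, 0.001, -0.001]
ft_force: [-2.1, 0.5, -2.4]
gripper_width: 16.5
grasp_force: 58.8
```

```bash
python3 - <<'E'
from plan import *
plan([]); 
c=camera('scene'); save(c['pixels'][90:200,240:350],'k3',4)
P=cloud(c); im=c['pixels'].astype(int); m=(P[...,0]>470)&(P[...,0]<620)&(P[...,1]>100)&(P[...,1]<340)&(im[...,0]-im[...,2]>25)&(P[...,2]>50); Q=P[m]
print(np.nanpercentile(Q,[2,98],axis=0)); A=np.c_[Q[:,0],Q[:,1],np.ones(len(Q))]; co=np.linalg.lstsq(A,Q[:,2],rcond=None)[0]; print('lid tilt deg',np.degrees(np.arctan(np.hypot(*co[:2]))))
E
```

```text
now [377.8 288.6  62.8] yaw_y -93.7 tilt 0.22 w 16.5 t 11.22
[[492.02817944 103.97023859  56.6334433 ]
 [595.2156786  334.77763313  77.63701439]]
lid tilt deg 9.258334357710096
```

Call:
apply_moves([
  {"dp":[0.007,0,-0.028],"angular":[0,0,0],"hand":1},
  {"dp":[0.018,0,-0.058],"angular":[0,0,0],"hand":1},
  {"dp":[0.032,0,-0.083],"angular":[0,0,0],"hand":1},
  {"dp":[0.051,0,-0.11],"angular":[0,0,0],"hand":1},
  {"dp":[0.051,0,-0.11],"angular":[0,0,0],"hand":1},
])

```text
time: 11.9
ee_pos: [400.1, 287.3, 107.8]
tcp_rot: [0.999, -0.033, 0.003, -0.002]
ft_force: [0.3, -0.5, -1.5]
gripper_width: 16.5
grasp_force: 59.0
```

```bash
cat > lid.py <<'E'
from plan import *
def lid(name):
    c=camera('scene'); save(c['pixels'][80:210,220:350],name,4)
    P=cloud(c); im=c['pixels'].astype(int); m=(P[...,0]>480)&(P[...,0]<640)&(P[...,1]>60)&(P[...,1]<260)&(im[...,0]-im[...,2]>25)&(P[...,2]>50); Q=P[m]
    print('rng',np.nanpercentile(Q,[2,98],axis=0).round(0).tolist())
    Q=Q[~np.isnan(Q[:,0])]; n=np.linalg.svd(Q-Q.mean(0),full_matrices=False)[2][2]; print('n',n.round(2),'lid deg',np.degrees(np.arccos(abs(n[2]))).round(1))
    plan([])
E
python3 -c "
from lid import *
lid('k4')"
```

```text
rng [[515.0, 64.0, 57.0], [591.0, 256.0, 127.0]]
n [-0.67  0.04 -0.74] lid deg 42.3
now [399.4 287.2 107.2] yaw_y -93.7 tilt 0.34 w 16.3 t 11.95
```

Call:
apply_moves([
  {"dp":[0.02,0,-0.021],"angular":[0,0,0],"hand":1},
  {"dp":[0.045,0,-0.041],"angular":[0,0,0],"hand":1},
  {"dp":[0.069,0,-0.056],"angular":[0,0,0],"hand":1},
  {"dp":[0.099,0,-0.069],"angular":[0,0,0],"hand":1},
  {"dp":[0.13,0,-0.078],"angular":[0,0,0],"hand":1},
])

```text
time: 12.58
ee_pos: [451.3, 283.6, 138.3]
tcp_rot: [0.999, -0.032, 0.002, -0.002]
ft_force: [-0.5, 0.7, -1.5]
gripper_width: 16.2
grasp_force: 58.9
```

Call:
apply_moves([
  {"dp":[0.02,0,-0.003],"angular":[0,0,0],"hand":1},
  {"dp":[0.04,0,-0.004],"angular":[0,0,0],"hand":1},
  {"dp":[0.058,0,-0.003],"angular":[0,0,0],"hand":1},
  {"dp":[0.072,0,-0.002],"angular":[0,0,0],"hand":1},
  {"dp":[0.072,0,-0.002],"angular":[0,0,0],"hand":1},
])

```text
time: 13.2
ee_pos: [479.4, 281.7, 138.8]
tcp_rot: [0.999, -0.032, 0.002, -0.001]
ft_force: [-0.5, -0.5, -0.7]
gripper_width: 16.5
grasp_force: 59.0
```

```bash
python3 -c "
from lid import *
lid('k5')"
```

```text
rng [[487.0, 66.0, 52.0], [610.0, 258.0, 554.0]]
n [ 0.99 -0.04  0.15] lid deg 81.4
now [479.2 281.7 138.8] yaw_y -93.7 tilt 0.24 w 16.5 t 13.25
```

View pics/k5.png

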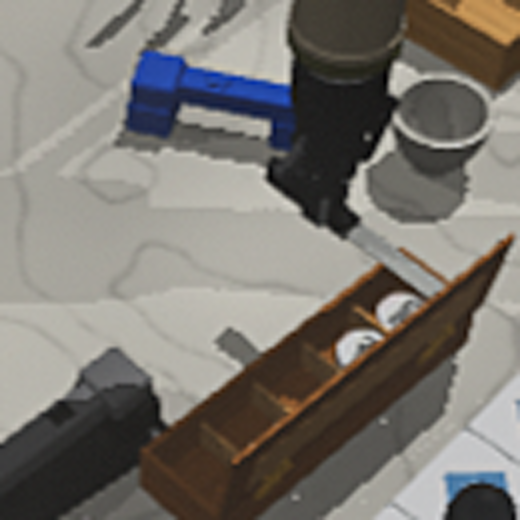

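The scene view shows the lid standing open at about 97° with the blade still inside it. White-labelled tins show at crop (398,310) and (357,348), and the other compartments are partly hidden. I'll back off and lay the knife on the free counter in front of the box, because it only goes back in the tray after the scans.

Call:
apply_moves([
  {"dp":[-0.1,0,0],"angular":[0,0,0],"hand":1},
  {"dp":[-0.2,0,0],"angular":[0,0,0],"hand":1},
  {"dp":[-0.31,0,0],"angular":[0,0,0],"hand":1},
  {"dp":[-0.31,0,0],"angular":[0,0,0],"hand":1},
])

```text
time: 13.75
ee_pos: [352.0, 290.6, 138.4]
tcp_rot: [1.0, -0.03, 0.001, -0.002]
ft_force: [1.1, 0.0, -0.5]
gripper_width: 16.8
grasp_force: 59.0
```

Call:
apply_moves([
  {"dp":[0,0,0.1],"angular":[0,0,0],"hand":1},
  {"dp":[0,0,0.2],"angular":[0,0,0],"hand":1},
  {"dp":[0,0,0.28],"angular":[0,0,0],"hand":1},
  {"dp":[0,0,0.31],"angular":[0,0,0],"hand":1},
  {"dp":[0,0,0.31],"angular":[0,0,0],"hand":1},
])

```text
time: 14.38
ee_pos: [356.0, 289.9, 14.4]
tcp_rot: [0.999, -0.032, 0.001, -0.001]
ft_force: [-0.2, -0.6, 0.9]
gripper_width: 16.3
grasp_force: 59.0
```

```bash
python3 - <<'E'
from fit import *
from plan import *
plan([])
for n in ('top','scene'):
    c=camera(n); P=cloud(c); im=c['pixels'].astype(int)
    if n=='scene': save(c['pixels'][80:210,220:350],'k6',4)
    X,Y,Z=P[...,0],P[...,1],P[...,2]
    m=(X>395)&(X<500)&(Y>262)&(Y<315)&(Z>6)&(Z<45)
    if m.sum()>10: Q=seg(P,m,n+' blade'); print(np.polyfit(Q[:,0],Q[:,2],1))
    # bright labels inside box
    t=im.min(-1); 
    for i,off in enumerate([124,62,0,-62,-124]):
        cx,cy=545+0.061*(off)+4,200+off
        mm=(abs(X-cx)<30)&(abs(Y-cy)<26)&(Z>18)&(Z<42); print(n,i+1,mm.sum(), np.round(np.nanmean(P[mm],0)) if mm.sum() else '', )
E
```

```text
now [356.  289.9  14.4] yaw_y -93.7 tilt 0.21 w 16.3 t 14.38
top blade 166 c [445.1 284.4] size [95.1 35.8] ang 7.6 z [16.3 22.  26.6]
[4.03217038e-03 1.99112916e+01]
top 1 169 [553. 321.  31.]
top 2 154 [554. 264.  31.]
top 3 0 
top 4 0 
top 5 0 
scene blade 104 c [440.5 282. ] size [22.4 89.1] ang 86.9 z [18.5 23.5 26.9]
[-3.77019077e-03  2.47745879e+01]
scene 1 72 [543. 321.  30.]
scene 2 67 [541. 263.  29.]
scene 3 1 [549. 225.  32.]
scene 4 6 [529. 163.  30.]
scene 5 2 [534. 102.  29.]
```

Call:
apply_moves([
  {"dp":[0,0,0.015],"angular":[0,0,0],"hand":1},
  {"dp":[0,0,0.026],"angular":[0,0,0],"hand":1},
  {"dp":[0,0,0.026],"angular":[0,0,0],"hand":1},
  {"dp":[0,0,0.026],"angular":[0,0,0],"hand":0.6},
  {"dp":[0,0,0.026],"angular":[0,0,0],"hand":0.3},
])

```text
time: 15.1
ee_pos: [355.8, 290.3, 4.3]
tcp_rot: [0.999, -0.032, 0.002, -0.002]
ft_force: [1.0, 0.3, 0.5]
gripper_width: 51.2
grasp_force: 0.0
```

Call:
apply_moves([
  {"dp":[0,0,0],"angular":[0,0,0],"hand":0},
  {"dp":[0,0,0],"angular":[0,0,0],"hand":0},
  {"dp":[0,0,-0.1],"angular":[0,0,0],"hand":0},
  {"dp":[0,0,-0.25],"angular":[0,0,0],"hand":0},
  {"dp":[0,0,-0.4],"angular":[0,0,0],"hand":0},
])

```text
time: 15.72
ee_pos: [354.9, 289.3, 165.8]
tcp_rot: [0.999, -0.032, 0.001, -0.001]
ft_force: [0.8, 2.1, 0.6]
gripper_width: 85.4
grasp_force: 0.0
```

```bash
python3 - <<'E'
from fit import *
from plan import *
plan([((400,100,170),Rdown(-50)),((430,10,170),Rdown(-5))])
print(np.round(get_state()['joint_positions'],2))
for n in ('top','scene'):
    c=camera(n); pickle.dump(c,open(n+'1.pkl','wb')); P=cloud(c); im=c['pixels'].astype(int)
    if n=='top': save(c['pixels'][140:270,120:310],'k7',4)
    X,Y,Z=P[...,0],P[...,1],P[...,2]; s=im.sum(-1)
    for nm in ('scanner','scanner_window','mat'):
        print(n,nm,[(q['centre'],round(q['score'],2),at_z(c,q['centre'],{'scanner':62,'scanner_window':50,'mat':4}[nm])[0].round(0)) for q in nets.tip_of(n,nm)])
    m=(X>360)&(X<480)&(Y>-110)&(Y<125)&(Z>40)&(Z<75); Q=seg(P,m,n+' scanner')
    m=(X>360)&(X<480)&(Y>-70)&(Y<40)&(Z>45)&(Z<75); Q=seg(P,m,n+' handle')
E
```

```text
now [354.9 289.3 165.8] yaw_y -93.7 tilt 0.22 w 85.4 t 15.72
-> [400. 100. 170.] dp [0.143, 0.465, -0.011] ang [-0.001, -0.002, -0.486] rows 4.1
-> [430.  10. 170.] dp [-0.087, 0.221, 0.0] ang [0.0, 0.0, -0.5] rows 4.2
[-1.19  0.06  0.46  1.92 -0.03  1.16 -2.36]
top scanner [([371.8, 242.9], 0.73, array([ 362., -366.,   62.])), ([254.8, 229.2], 0.6, array([409.,   6.,  62.])), ([255.5, 118.9], 0.38, array([778.,   1.,  62.]))]
top scanner_window [([228.8, 225.0], 0.81, array([424.,  90.,  50.]))]
top mat [([254.4, 226.9], 0.87, array([422.,   7.,   4.])), ([195.6, 174.1], 0.24, array([603., 207.,   4.]))]
top scanner 621 c [429.3  21.4] size [166.8  61.9] ang 89.5 z [53.7 61.9 66.8]
top handle 309 c [422.7 -12.5] size [100.6  30.6] ang 86.0 z [55.3 61.7 66.4]
scene scanner [([278.1, 111.1], 0.96, array([308., 366.,  62.])), ([233.5, 196.5], 0.78, array([456., -19.,  62.]))]
scene scanner_window [([250.9, 185.3], 0.75, array([461.,  57.,  50.])), ([259.3, 108.1], 0.63, array([237., 339.,  50.]))]
scene mat [([231.1, 196.5], 0.91, array([421.,  -0.,   4.])), ([231.1, 258.4], 0.71, array([ 584., -162.,    4.]))]
scene scanner 583 c [430.5  15.3] size [ 57.3 169.9] ang 0.1 z [45.1 61.  65.1]
scene handle 321 c [421.7 -14.4] size [110.2  33.3] ang 84.6 z [48.7 60.7 65. ]
```

View pics/k7.png

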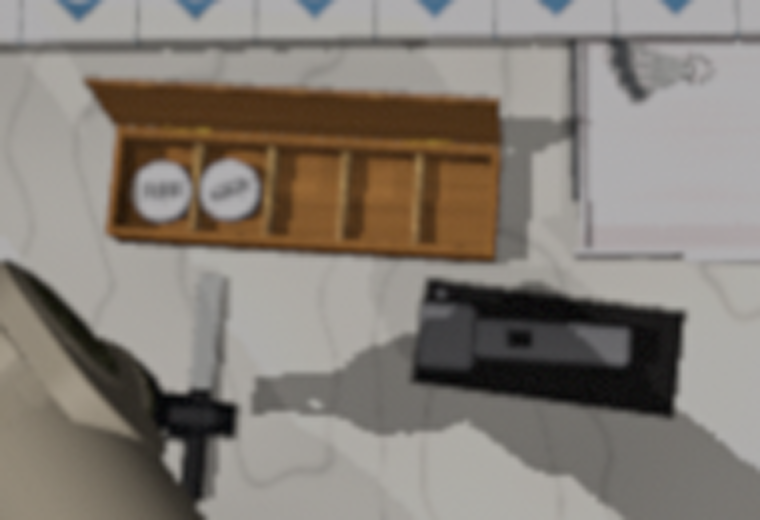

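Both cameras show only tin_1 at crop (162,190) and tin_2 at (230,188), with the other three compartments empty and the lid wide open. The knife lies on the counter in front of the box at crop (210,370), and the scanner is undisturbed on its mat. I'll measure the label angles and go to the scanner.

```bash
cat > tins.py <<'E'
from fit import *
def tins(c,n):
    P=at_z; im=c['pixels'].astype(float)
    for i,off in ((1,124),(2,62)):
        # rectify a patch at z=30 plane, 1 px = 0.25mm ; cols = -y, rows = -x
        t=np.radians(-3.5); ctr=np.array([548,200.])+off*np.array([-np.sin(t),np.cos(t)])
        g=np.arange(-32,32,0.25); A,B=np.meshgrid(g,g); W=np.stack([ctr[0]-B,ctr[1]-A,np.full_like(A,30)],-1)
        uv=proj(c,W.reshape(-1,3)).reshape(A.shape+(2,)).astype(np.float32)
        p=cv2.remap(c['pixels'],uv[...,0],uv[...,1],cv2.INTER_CUBIC); cv2.imwrite(f'pics/tin{i}{n}.png',cv2.cvtColor(cv2.resize(p,None,fx=1.5,fy=1.5),cv2.COLOR_RGB2BGR))
        sat=p.max(-1).astype(int)-p.min(-1); gray=p.mean(-1)
        br=((gray>150)&(sat<40)).astype(np.uint8); br=cv2.morphologyEx(br,cv2.MORPH_CLOSE,np.ones((60,60),np.uint8))
        k,l,st,ce=cv2.connectedComponentsWithStats(br); j=1+np.argmax(st[1:,4]); 
        tc=ce[j]; cx,cy=ctr[0]-(tc[1]-128)*.25, ctr[1]-(tc[0]-128)*.25
        rr=np.hypot(A-(tc[0]-128)*.25,B-(tc[1]-128)*.25)
        d=(rr<21)&(gray<np.median(gray[rr<21])-25)
        w=np.clip(np.median(gray[rr<21])-15-gray,0,None)*(rr<21)
        x,y=-B,-A; mx,my=(w*x).sum()/w.sum(),(w*y).sum()/w.sum(); C=np.cov(np.c_[x.ravel(),y.ravel()].T,aweights=w.ravel())
        ev,V=np.linalg.eigh(C); v=V[:,1]*np.sign(V[1,1]); 
        print(n,'tin',i,'tin ctr',np.round([cx,cy],1),'area d',np.round(np.sqrt(st[j,4]*4/np.pi)*.25,1),'bars ctr',np.round([ctr[0]+mx,ctr[1]+my],1),'long axis az',np.degrees(np.arctan2(v[1],v[0])).round(1),'sd',np.sqrt(ev).round(1))
E
python3 - <<'E'
from tins import *
for n in ('top','scene'): tins(pickle.load(open(n+'1.pkl','rb')),n)
a=[cv2.imread(f'pics/tin{i}{n}.png') for n in('top','scene') for i in(1,2)]
cv2.imwrite('pics/tins1.png',cv2.resize(np.vstack([np.hstack(a[:2]),np.hstack(a[2:])]),(600,600)))
from plan import *
plan([((450,140,170),Rdown(-50)),((426,23,150),Rdown(-4.7)),((426,23,30),Rdown(-4.7))])
E
```

```text
top tin 1 tin ctr [552.2 321.6] area d 45.4 bars ctr [553.9 320.4] long axis az 92.9 sd [2.7 7.6]
top tin 2 tin ctr [555.1 266.7] area d 47.8 bars ctr [553.6 264.3] long axis az 111.7 sd [2.6 8.5]
scene tin 1 tin ctr [538.7 317.5] area d 34.1 bars ctr [534.7 315.5] long axis az 11.7 sd [10.3 12.4]
scene tin 2 tin ctr [541.2 266. ] area d 32.1 bars ctr [540.2 267.3] long axis az 176.2 sd [ 8.6 15.6]
now [354.4 289.  162.7] yaw_y -93.7 tilt 0.09 w 85.5 t 16.12
-> [450. 140. 170.] dp [0.262, 0.356, -0.018] ang [-0.0, -0.001, -0.485] rows 4.1
-> [426.  23. 150.] dp [-0.234, 0.186, 0.05] ang [0.0, 0.0, -0.503] rows 4.2
-> [426.  23.  30.] dp [0.0, 0.0, 0.3] ang [0.0, 0.0, 0.0] rows 1.9
```

View pics/tins1.png

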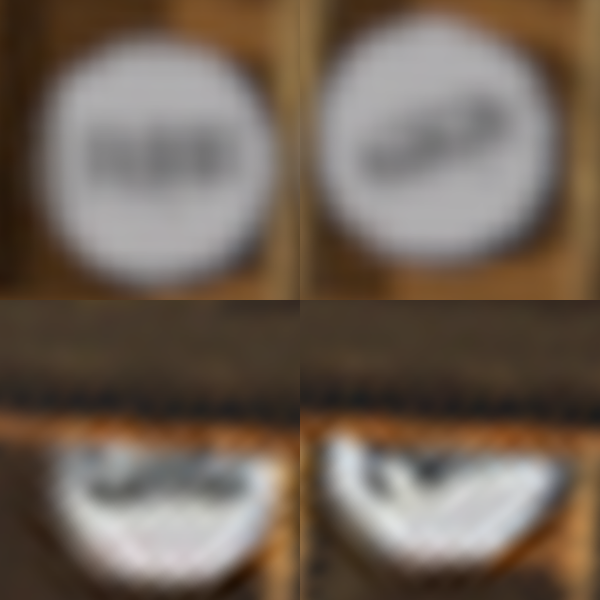

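The rectified patches (top row) show tin_1's bars lying nearly along the row (long axis about 93°) and tin_2's turned to about 112°. The centres are about (553,321) and (554,265). Now to the scanner.

Call:
apply_moves([
  {"dp":[0.06,0.08,-0.018],"angular":[0,0,-0.11],"hand":0},
  {"dp":[0.12,0.17,-0.018],"angular":[0,0,-0.22],"hand":0},
  {"dp":[0.19,0.26,-0.018],"angular":[0,0,-0.33],"hand":0},
  {"dp":[0.262,0.356,-0.018],"angular":[0,0,-0.44],"hand":0},
  {"dp":[0.262,0.356,-0.018],"angular":[0,0,-0.485],"hand":0},
])

```text
time: 16.75
ee_pos: [451.6, 137.0, 170.2]
tcp_rot: [0.94, 0.341, 0.001, 0.0]
ft_force: [-0.6, 0.0, -0.7]
gripper_width: 85.5
grasp_force: 0.0
```

Call:
apply_moves([
  {"dp":[-0.05,0.04,0],"angular":[0,0,-0.11],"hand":0},
  {"dp":[-0.1,0.08,0.02],"angular":[0,0,-0.22],"hand":0},
  {"dp":[-0.16,0.12,0.03],"angular":[0,0,-0.33],"hand":0},
  {"dp":[-0.234,0.186,0.05],"angular":[0,0,-0.44],"hand":0},
  {"dp":[-0.234,0.186,0.05],"angular":[0,0,-0.503],"hand":0},
])

```text
time: 17.38
ee_pos: [425.2, 20.6, 149.3]
tcp_rot: [0.736, 0.677, 0.001, -0.001]
ft_force: [0.4, 0.8, -0.1]
gripper_width: 85.5
grasp_force: 0.0
```

```bash
python3 - <<'E'
from plan import *
print(np.round(get_state()['joint_positions'],2))
plan([((426,23,150),Rdown(-4.7)),((426,23,60),Rdown(-4.7)),((426,23,30),Rdown(-4.7))])
from fit import *
for n in ('top','scene'):
    c=camera(n); P=cloud(c); X,Y,Z=P[...,0],P[...,1],P[...,2]
    m=(X>360)&(X<480)&(Y>-110)&(Y<125)&(Z>40)&(Z<75); Q=seg(P,m,n+' scanner')
    m=(X>360)&(X<480)&(Y>-70)&(Y<40)&(Z>45)&(Z<75); Q=seg(P,m,n+' handle')
E
```

```text
[-0.8  -0.01  0.69  2.02  0.    1.12 -0.2 ]
now [425.2  20.6 149.3] yaw_y -4.8 tilt 0.1 w 85.5 t 17.38
-> [426.  23. 150.] dp [0.006, 0.001, -0.002] ang [0.0, -0.001, -0.001] rows 0.0
-> [426.  23.  60.] dp [0.0, 0.0, 0.225] ang [0.0, 0.0, 0.0] rows 1.4
-> [426.  23.  30.] dp [0.0, 0.0, 0.075] ang [0.0, 0.0, 0.0] rows 0.5
top scanner 47 c [418.1  20.9] size [166.9  27.4] ang 89.9 z [53.6 61.2 66.8]
top handle 34 c [419.  -57.1] size [10.  25.4] ang 89.1 z [57.5 61.3 66.7]
scene scanner 540 c [421.1  16.3] size [170.6  53.2] ang 79.9 z [44.5 60.5 65.5]
scene handle 323 c [420.8 -15.1] size [109.1  32. ] ang 86.5 z [47.5 60.8 65.7]
```

Call:
apply_moves([
  {"dp":[0.006,0,0.08],"angular":[0,0,0],"hand":0},
  {"dp":[0.006,0,0.16],"angular":[0,0,0],"hand":0},
  {"dp":[0.006,0,0.24],"angular":[0,0,0],"hand":0},
  {"dp":[0.006,0,0.298],"angular":[0,0,0],"hand":0},
  {"dp":[0.006,0,0.298],"angular":[0,0,0],"hand":0},
])

```text
time: 18.1
ee_pos: [425.5, 26.4, 29.8]
tcp_rot: [0.736, 0.677, -0.0, -0.001]
ft_force: [0.9, -0.3, -0.6]
gripper_width: 85.6
grasp_force: 0.0
```

Call:
apply_moves([
  {"dp":[0,0,0],"angular":[0,0,0],"hand":0.3},
  {"dp":[0,0,0],"angular":[0,0,0],"hand":0.5},
  {"dp":[0,0,0],"angular":[0,0,0],"hand":1},
  {"dp":[0,0,0],"angular":[0,0,0],"hand":1},
  {"dp":[0,0,0],"angular":[0,0,0],"hand":1},
])

```text
time: 18.73
ee_pos: [427.8, 26.8, 32.4]
tcp_rot: [0.736, 0.677, 0.003, 0.0]
ft_force: [-1.6, 0.8, 5.7]
gripper_width: 29.1
grasp_force: 59.6
```

Call:
apply_moves([
  {"dp":[0,0,0],"angular":[0,0,0],"hand":1},
  {"dp":[0,0,0],"angular":[0,0,0],"hand":1},
  {"dp":[0,0,0],"angular":[0,0,0],"hand":1},
])

```text
time: 19.1
ee_pos: [427.8, 26.8, 32.4]
tcp_rot: [0.736, 0.677, 0.003, 0.0]
ft_force: [-1.4, 0.7, 6.9]
gripper_width: 29.5
grasp_force: 59.6
```

```bash
python3 - <<'E'
from plan import *
plan([((427,27,150),Rdown(-4.7)),((450,140,190),Rdown(-45)),((470,290,190),Rdown(-87)),((488,317.6,160),Rdown(-87))])
import pickle
print(at_z(pickle.load(open('scene1.pkl','rb')),[250.9,185.3],4),at_z(pickle.load(open('top1.pkl','rb')),[228.8,225],4))
E
```

```text
now [427.8  26.8  32.4] yaw_y -4.8 tilt 0.33 w 29.5 t 19.1
-> [427.  27. 150.] dp [0.002, -0.001, -0.294] ang [0.003, -0.003, -0.001] rows 1.9
-> [450. 140. 190.] dp [0.286, 0.034, -0.1] ang [0.0, 0.0, 0.448] rows 3.8
-> [470. 290. 190.] dp [0.301, -0.23, 0.0] ang [0.0, 0.0, 0.467] rows 3.9
-> [488.  317.6 160. ] dp [0.049, -0.067, 0.075] ang [0.0, 0.0, 0.0] rows 0.7
[[438.51123708  79.46142883   4.        ]] [[428.42076963  92.54279659   4.        ]]
```

Call:
apply_moves([
  {"dp":[0,0,-0.05],"angular":[0,0,0],"hand":1},
  {"dp":[0,0,-0.12],"angular":[0,0,0],"hand":1},
  {"dp":[0,0,-0.2],"angular":[0,0,0],"hand":1},
  {"dp":[0,0,-0.294],"angular":[0,0,0],"hand":1},
  {"dp":[0,0,-0.294],"angular":[0,0,0],"hand":1},
])

```text
time: 19.73
ee_pos: [428.7, 26.5, 151.8]
tcp_rot: [0.736, 0.677, 0.005, 0.001]
ft_force: [0.7, 0.4, -1.7]
gripper_width: 29.2
grasp_force: 59.9
```

Call:
apply_moves([
  {"dp":[0.06,0.007,-0.025],"angular":[0,0,0.09],"hand":1},
  {"dp":[0.12,0.014,-0.05],"angular":[0,0,0.18],"hand":1},
  {"dp":[0.18,0.021,-0.075],"angular":[0,0,0.27],"hand":1},
  {"dp":[0.24,0.028,-0.1],"angular":[0,0,0.36],"hand":1},
  {"dp":[0.286,0.034,-0.1],"angular":[0,0,0.448],"hand":1},
])

```text
time: 20.35
ee_pos: [449.8, 140.1, 189.3]
tcp_rot: [0.925, 0.38, 0.002, -0.001]
ft_force: [0.0, -0.6, -0.9]
gripper_width: 29.5
grasp_force: 59.8
```

Call:
apply_moves([
  {"dp":[0.06,-0.045,0],"angular":[0,0,0.09],"hand":1},
  {"dp":[0.12,-0.09,0],"angular":[0,0,0.18],"hand":1},
  {"dp":[0.18,-0.14,0],"angular":[0,0,0.28],"hand":1},
  {"dp":[0.24,-0.19,0],"angular":[0,0,0.37],"hand":1},
  {"dp":[0.301,-0.23,0],"angular":[0,0,0.467],"hand":1},
])

```text
time: 20.98
ee_pos: [469.5, 290.0, 188.8]
tcp_rot: [1.0, 0.023, 0.001, -0.001]
ft_force: [-0.3, 0.1, -1.5]
gripper_width: 29.2
grasp_force: 59.8
```

Call:
apply_moves([
  {"dp":[0,0,0],"angular":[0,0,0],"hand":1},
  {"dp":[0,0,0],"angular":[0,0,0],"hand":1},
])

```text
time: 21.22
ee_pos: [469.9, 288.1, 189.1]
tcp_rot: [1.0, 0.026, 0.001, -0.001]
ft_force: [0.3, -0.6, -2.0]
gripper_width: 29.1
grasp_force: 59.8
```

```bash
cat > scn.py <<'E'
from fit import *
from plan import *
def scn(name=None):
    s=get_state(); p=np.array(s['ee_pos']); M=R.from_quat(s['tcp_rot']).as_matrix()
    for n in ('top','scene'):
        c=camera(n); P=cloud(c); L=(P-p)@M   # tool frame
        if name and n=='scene':
            uv=proj(c,[p])[0].astype(int); save(c['pixels'][max(uv[1]-65,0):uv[1]+65,max(uv[0]-65,0):uv[0]+65],name,4)
        m=(L[...,0]>30)&(L[...,0]<110)&(abs(L[...,1])<50)&(L[...,2]>-50)&(L[...,2]<32)
        Q=L[m]
        if len(Q)<20: print(n,'few',len(Q)); continue
        r=cv2.minAreaRect(np.float32(Q[:,:2])); print(n,len(Q),'head tool x',np.nanpercentile(Q[:,0],[1,99]).round(1),'y',np.nanpercentile(Q[:,1],[2,98]).round(1),'rect',np.round(r[0],1),np.round(r[1],1),round(r[2],1))
        for hi,lo in((-20,-50),(32,0)):
            pass
        t=Q[(Q[:,2]<np.nanpercentile(Q[:,2],60))]; co=np.polyfit(t[:,0],t[:,2],1); print(' top surf: z=',np.round(np.polyval(co,[40,80]),1))
    plan([])
E
python3 -c "
from scn import *
scn('s1')"
```

```text
top 242 head tool x [33.7 79.3] y [-12.   31.8] rect [55.5  6.2] [52.2 48.1] 87.2
 top surf: z= [-29.8 -29.4]
scene 427 head tool x [32.4 78.1] y [-22.8  35.5] rect [54.5  3.4] [48.1 70.1] 1.3
 top surf: z= [-27.4 -23.4]
now [470.2 287.7 189.7] yaw_y -87.1 tilt 0.21 w 29.3 t 21.32
```

View pics/s1.png

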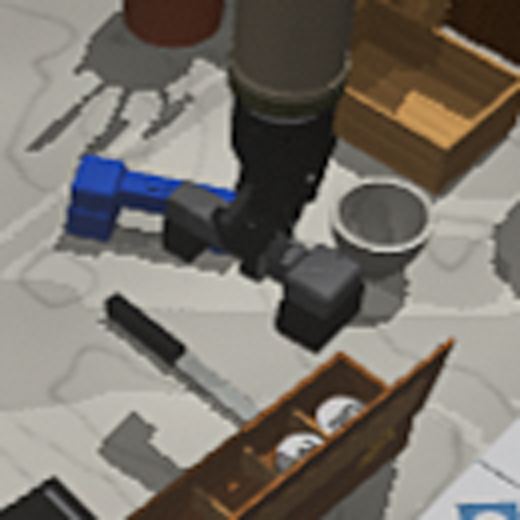

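The scanner hangs level with its nose toward the lid, at crop (320,290). The knife lies in front of the box at crop (180,360), and tins 1 and 2 are clear at (340,410) and (298,450). Now I'll scan tin_1.

```bash
python3 -c "
from plan import *
plan([((488.5,318.5,150),Rdown(-87)),((488.5,318.5,109),Rdown(-87))])"
```

```text
now [470.2 287.7 189.7] yaw_y -87.1 tilt 0.21 w 29.3 t 21.32
-> [488.5 318.5 150. ] dp [0.049, -0.074, 0.1] ang [-0.001, -0.002, -0.002] rows 0.9
-> [488.5 318.5 109. ] dp [0.0, 0.0, 0.103] ang [0.0, 0.0, 0.0] rows 0.7
```

Call:
apply_moves([
  {"dp":[0.02,-0.035,0.05],"angular":[0,-0.002,-0.002],"hand":1},
  {"dp":[0.049,-0.074,0.1],"angular":[0,-0.002,-0.002],"hand":1},
  {"dp":[0.049,-0.074,0.14],"angular":[0,-0.002,-0.002],"hand":1},
  {"dp":[0.049,-0.074,0.18],"angular":[0,-0.002,-0.002],"hand":1},
  {"dp":[0.049,-0.074,0.203],"angular":[0,-0.002,-0.002],"hand":1},
])

```text
time: 21.95
ee_pos: [488.1, 318.8, 108.1]
tcp_rot: [1.0, 0.026, -0.0, -0.001]
ft_force: [-0.6, -0.2, -2.1]
gripper_width: 29.0
grasp_force: 59.8
```

Call:
apply_moves([
  {"dp":[0,0,0],"angular":[0,0,0],"hand":1},
  {"dp":[0,0,0],"angular":[0,0,0],"hand":1},
])

```text
time: 22.2
ee_pos: [488.8, 319.9, 109.8]
tcp_rot: [1.0, 0.027, 0.001, -0.002]
ft_force: [-0.5, -0.4, -1.6]
gripper_width: 28.8
grasp_force: 59.8
```

```bash
python3 -c "
from scn import *
scn('s2')
for n in ('top','scene'):
    print(n,[(q['centre'],round(q['score'],2)) for q in nets.tip_of(n,'scanner_window')]); 
plan([((488.5,318.5,109),Rdown(-87))])
c=camera('scene'); print(proj(c,[(553,321,80)])); c=camera('top'); print(proj(c,[(553,321,80)]))"
```

```text
top 210 head tool x [33.1 77.5] y [-12.5  31.8] rect [55.1  5.1] [45.2 54.5] 1.5
 top surf: z= [-30.  -30.6]
scene 369 head tool x [33.  78.1] y [-22.4  35.2] rect [54.3  4.1] [65.2 48.5] 88.6
 top surf: z= [-27.8 -23.5]
now [488.9 320.1 109.8] yaw_y -86.9 tilt 0.22 w 29.1 t 22.3
top [([154.8, 189.2], 0.88)]
scene [([321.0, 148.2], 0.69), ([316.8, 249.2], 0.68), ([311.5, 169.4], 0.64), ([255.9, 110.2], 0.6)]
now [488.7 320.1 109.6] yaw_y -86.9 tilt 0.21 w 29.2 t 22.4
-> [488.5 318.5 109. ] dp [-0.001, 0.004, 0.002] ang [-0.002, -0.001, 0.001] rows 0.0
[[322.89202198 149.02291409]]
[[156.93803052 184.54740344]]
```

View pics/s2.png

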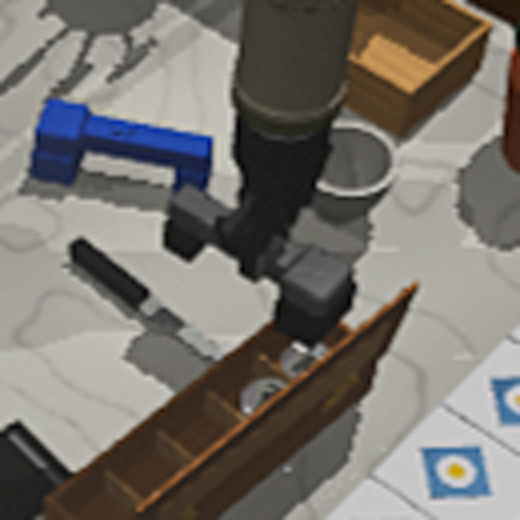

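The nose sits over tin_1: the net's window at (321,148) matches my projected target at (323,149). I'll hold still here.

Call:
apply_moves([
  {"dp":[0,0.002,0],"angular":[0,0,0],"hand":1},
  {"dp":[0,0.002,0],"angular":[0,0,0],"hand":1},
  {"dp":[0,0.002,0],"angular":[0,0,0],"hand":1},
  {"dp":[0,0.002,0],"angular":[0,0,0],"hand":1},
  {"dp":[0,0.002,0],"angular":[0,0,0],"hand":1},
])

```text
time: 23.12
ee_pos: [488.5, 319.1, 109.0]
tcp_rot: [1.0, 0.027, 0.0, -0.001]
ft_force: [0.5, 0.2, -1.2]
gripper_width: 29.0
grasp_force: 59.8
```

Call:
apply_moves([
  {"dp":[0,0,0],"angular":[0,0,0],"hand":1},
  {"dp":[0,0,0],"angular":[0,0,0],"hand":1},
  {"dp":[0,0,0],"angular":[0,0,0],"hand":1},
  {"dp":[0,0,0],"angular":[0,0,0],"hand":1},
  {"dp":[0,0,0],"angular":[0,0,0],"hand":1},
])

```text
time: 23.75
ee_pos: [488.5, 319.1, 109.0]
tcp_rot: [1.0, 0.027, 0.0, -0.001]
ft_force: [-0.1, 0.6, -1.0]
gripper_width: 29.1
grasp_force: 59.8
```

Call:
apply_moves([
  {"dp":[0,0,0],"angular":[0,0,0],"hand":1},
  {"dp":[0,0,0],"angular":[0,0,0],"hand":1},
  {"dp":[0,0,0],"angular":[0,0,0],"hand":1},
  {"dp":[0,0,0],"angular":[0,0,0],"hand":1},
  {"dp":[0,0,0],"angular":[0,0,0],"hand":1},
])

```text
time: 24.38
ee_pos: [488.5, 319.1, 109.0]
tcp_rot: [1.0, 0.027, 0.0, -0.001]
ft_force: [-0.1, -0.3, -1.7]
gripper_width: 29.4
grasp_force: 59.8
```

```bash
python3 -c "
from scn import *
scn()
a=np.radians(21.7)
t=np.array([554.3-64*np.cos(a),265.5-64*np.sin(a)])+1.5*np.array([-np.sin(a),np.cos(a)])
print(t)
plan([((t[0]-15,t[1],150),Rdown(-68.3)),((t[0],t[1],109.5),Rdown(-68.3))])"
```

```text
top 211 head tool x [34.  79.6] y [-11.8  31.8] rect [56.6  5.7] [52.7 46.4] 90.0
 top surf: z= [-29.4 -29.8]
scene 373 head tool x [33.1 77.7] y [-22.8  34.5] rect [54.6  4.8] [64.7 47.4] 87.8
 top surf: z= [-27.4 -23.3]
now [488.5 319.1 109. ] yaw_y -86.9 tilt 0.16 w 28.8 t 24.48
[494.28089529 243.22990639]
now [488.5 319.1 109. ] yaw_y -86.9 tilt 0.16 w 28.8 t 24.48
-> [479.28089529 243.22990639 150.        ] dp [-0.033, 0.188, -0.103] ang [-0.002, -0.0, -0.207] rows 1.7
-> [494.28089529 243.22990639 109.5       ] dp [0.035, 0.014, 0.101] ang [0.0, 0.0, 0.0] rows 0.7
```

Call:
apply_moves([
  {"dp":[-0.01,0.05,-0.05],"angular":[0,0,-0.06],"hand":1},
  {"dp":[-0.02,0.12,-0.1],"angular":[0,0,-0.13],"hand":1},
  {"dp":[-0.033,0.188,-0.103],"angular":[-0.002,0,-0.207],"hand":1},
  {"dp":[-0.033,0.188,-0.103],"angular":[-0.002,0,-0.207],"hand":1},
])

```text
time: 24.98
ee_pos: [479.9, 240.7, 150.7]
tcp_rot: [0.982, 0.187, 0.001, 0.0]
ft_force: [0.1, 0.8, -1.0]
gripper_width: 29.2
grasp_force: 59.7
```

Call:
apply_moves([
  {"dp":[0.012,0.005,0.035],"angular":[0,0,0],"hand":1},
  {"dp":[0.024,0.01,0.07],"angular":[0,0,0],"hand":1},
  {"dp":[0.035,0.014,0.101],"angular":[0,0,0],"hand":1},
  {"dp":[0.035,0.014,0.101],"angular":[0,0,0],"hand":1},
  {"dp":[0.035,0.014,0.101],"angular":[0,0,0],"hand":1},
])

```text
time: 25.6
ee_pos: [494.6, 243.1, 109.5]
tcp_rot: [0.982, 0.188, 0.0, 0.0]
ft_force: [0.9, 0.7, -0.9]
gripper_width: 28.9
grasp_force: 59.7
```

```bash
python3 -c "
from scn import *
from tins import tins
scn('s3')
c=camera('scene'); print(proj(c,[(554.3,265.5,80)]),[(q['centre'],round(q['score'],2)) for q in nets.tip_of('scene','scanner_window')])
c=camera('top'); save(c['pixels'][150:250,130:230],'s3t',4); tins(c,'top')
plan([((494.3,243.2,109.5),Rdown(-68.3))])"
```

```text
top 128 head tool x [ 39.8 109.9] y [20.8 49.1] rect [74.9 36. ] [30.3 71.3] 87.4
 top surf: z= [ -5.1 -16.6]
scene 399 head tool x [ 30.8 109.5] y [-20.   48.3] rect [70.1 11.8] [79.8 75.9] 0.3
 top surf: z= [-27.2 -28.2]
now [494.7 243.3 110.1] yaw_y -68.3 tilt 0.08 w 29.2 t 25.7
[[313.06893969 158.49863886]] [([257.8, 109.5], 0.91), ([312.8, 156.9], 0.76), ([134.3, 340.5], 0.56)]
top tin 1 tin ctr [563.7 302.7] area d 22.0 bars ctr [559.7 307.5] long axis az 146.6 sd [ 7.1 15.9]
top tin 2 tin ctr [557.9 293.8] area d 0.8 bars ctr [555.9 279.2] long axis az 26.2 sd [1.6 6.3]
now [494.6 243.3 110.1] yaw_y -68.3 tilt 0.08 w 29.3 t 25.85
-> [494.3 243.2 109.5] dp [-0.001, -0.0, 0.002] ang [0.0, -0.001, -0.0] rows 0.0
```

View pics/s3.png

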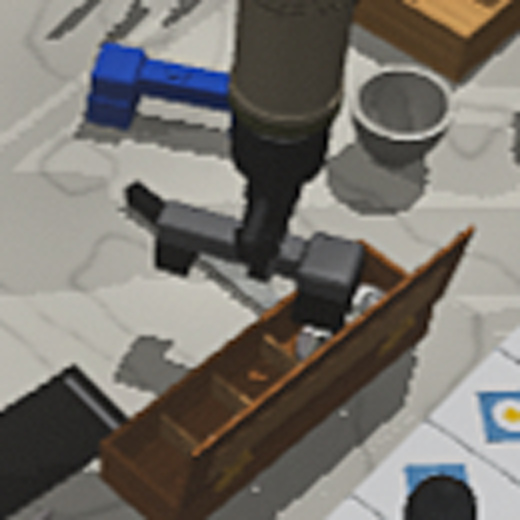

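The nose is over tin_2, with the net's window at (313,157) against the target at (313,158.5). I'll hold.

Call:
apply_moves([
  {"dp":[0,0,0],"angular":[0,0,0],"hand":1},
  {"dp":[0,0,0],"angular":[0,0,0],"hand":1},
  {"dp":[0,0,0],"angular":[0,0,0],"hand":1},
  {"dp":[0,0,0],"angular":[0,0,0],"hand":1},
  {"dp":[0,0,0],"angular":[0,0,0],"hand":1},
])

```text
time: 26.48
ee_pos: [494.4, 243.1, 109.6]
tcp_rot: [0.982, 0.188, 0.0, 0.0]
ft_force: [-0.5, 0.3, -1.0]
gripper_width: 29.1
grasp_force: 59.7
```

Call:
apply_moves([
  {"dp":[0,0,0],"angular":[0,0,0],"hand":1},
  {"dp":[0,0,0],"angular":[0,0,0],"hand":1},
  {"dp":[0,0,0],"angular":[0,0,0],"hand":1},
  {"dp":[0,0,0],"angular":[0,0,0],"hand":1},
  {"dp":[0,0,0],"angular":[0,0,0],"hand":1},
])

```text
time: 27.1
ee_pos: [494.5, 243.1, 109.6]
tcp_rot: [0.982, 0.188, 0.0, 0.0]
ft_force: [-1.1, -0.3, -1.7]
gripper_width: 29.4
grasp_force: 59.7
```

Call:
apply_moves([
  {"dp":[0,0,0],"angular":[0,0,0],"hand":1},
  {"dp":[0,0,0],"angular":[0,0,0],"hand":1},
  {"dp":[0,0,0],"angular":[0,0,0],"hand":1},
  {"dp":[0,0,0],"angular":[0,0,0],"hand":1},
  {"dp":[0,0,0],"angular":[0,0,0],"hand":1},
])

```text
time: 27.72
ee_pos: [494.5, 243.1, 109.6]
tcp_rot: [0.982, 0.188, 0.0, 0.0]
ft_force: [0.5, 0.4, -1.5]
gripper_width: 29.3
grasp_force: 59.7
```

```bash
python3 - <<'E'
from scn import *
c=camera('top'); P=cloud(c); im=c['pixels'].astype(int); X,Y,Z=P[...,0],P[...,1],P[...,2]; s=im.sum(-1)
m=(Z>-3)&(Z<14)&(s<110)&(X>330)&(X<480)&(Y>-140)&(Y<150); seg(P,m,'mat top all')
# mat edges by plane z=4
mm=(s<100); ys,xs=np.nonzero(mm); W=at_z(c,np.c_[xs,ys],4); k=(W[:,0]>330)&(W[:,0]<490)&(W[:,1]>-140)&(W[:,1]<140); W=W[k]
r=cv2.minAreaRect(np.float32(W[:,:2])); print('top z4',r, len(W))
c=camera('scene'); P=cloud(c); im=c['pixels'].astype(int); s=im.sum(-1)
mm=(s<120); ys,xs=np.nonzero(mm); W=at_z(c,np.c_[xs,ys],4); k=(W[:,0]>330)&(W[:,0]<490)&(W[:,1]>-140)&(W[:,1]<140); W=W[k]
r=cv2.minAreaRect(np.float32(W[:,:2])); print('scene z4',r,len(W))
save(c['pixels'][150:250,180:290],'m1',4)
scn()
plan([((460,200,190),Rdown(-68.3)),((450,110,190),Rdown(-40)),((430,27,150),Rdown(-7))])
E
```

```text
mat top all 1436 c [423.8  -1.8] size [210.5  83.7] ang 81.5 z [-0.5  4.4  9.1]
top z4 ((423.8537902832031, -1.5308151245117188), (210.4775390625, 82.4018783569336), 81.52630615234375) 1440
scene z4 ((426.2388000488281, 4.142112731933594), (231.2944793701172, 92.80331420898438), 81.2636947631836) 1074
top 127 head tool x [ 39.7 109.8] y [21.1 49.2] rect [75.5 36.1] [30.5 70.5] 86.0
 top surf: z= [ -3.9 -16.9]
scene 390 head tool x [ 31.2 109. ] y [-20.2  45.6] rect [70.2 10.9] [79.  77.4] 0.0
 top surf: z= [-26.3 -28.2]
now [494.5 243.1 109.6] yaw_y -68.3 tilt 0.05 w 29.4 t 27.93
now [494.5 243.1 109.6] yaw_y -68.3 tilt 0.05 w 29.4 t 27.93
-> [460. 200. 190.] dp [-0.12, 0.068, -0.201] ang [0.0, -0.0, -0.0] rows 1.6
-> [450. 110. 190.] dp [-0.106, 0.2, 0.0] ang [0.0, 0.0, -0.314] rows 2.6
-> [430.  27. 150.] dp [-0.191, 0.095, 0.1] ang [0.0, 0.0, -0.367] rows 3.1
```

View pics/m1.png

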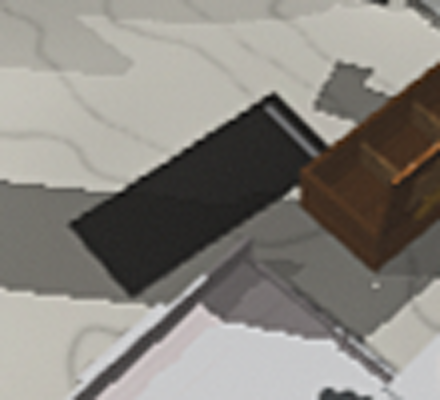

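The scans are done. The mat is empty, from crop (70,225) to (330,160), centred near (424,-1.5) with its long axis at 81.5°. I'll bring the scanner back.

Call:
apply_moves([
  {"dp":[-0.03,0.02,-0.07],"angular":[0,0,0],"hand":1},
  {"dp":[-0.07,0.04,-0.14],"angular":[0,0,0],"hand":1},
  {"dp":[-0.12,0.068,-0.201],"angular":[0,0,0],"hand":1},
  {"dp":[-0.12,0.068,-0.201],"angular":[0,0,0],"hand":1},
])

```text
time: 28.42
ee_pos: [460.6, 199.3, 192.0]
tcp_rot: [0.982, 0.187, 0.002, -0.001]
ft_force: [0.5, -0.7, -1.2]
gripper_width: 29.1
grasp_force: 59.8
```

Call:
apply_moves([
  {"dp":[-0.03,0.06,0],"angular":[0,0,-0.1],"hand":1},
  {"dp":[-0.07,0.13,0],"angular":[0,0,-0.2],"hand":1},
  {"dp":[-0.106,0.2,0],"angular":[0,0,-0.314],"hand":1},
  {"dp":[-0.106,0.2,0],"angular":[0,0,-0.314],"hand":1},
])

```text
time: 28.92
ee_pos: [450.1, 107.9, 189.4]
tcp_rot: [0.907, 0.421, -0.0, 0.0]
ft_force: [-0.0, 0.2, -1.0]
gripper_width: 29.1
grasp_force: 59.7
```

Call:
apply_moves([
  {"dp":[-0.05,0.025,0],"angular":[0,0,-0.09],"hand":1},
  {"dp":[-0.1,0.05,0.03],"angular":[0,0,-0.18],"hand":1},
  {"dp":[-0.15,0.075,0.07],"angular":[0,0,-0.27],"hand":1},
  {"dp":[-0.191,0.095,0.1],"angular":[0,0,-0.35],"hand":1},
  {"dp":[-0.191,0.095,0.1],"angular":[0,0,-0.35],"hand":1},
])

```text
time: 29.55
ee_pos: [429.4, 26.9, 149.0]
tcp_rot: [0.759, 0.651, -0.001, 0.0]
ft_force: [0.5, 0.0, -2.2]
gripper_width: 29.1
grasp_force: 59.7
```

```bash
python3 - <<'E'
from scn import *
scn()
plan([((426,12.5,80),Rdown(-8.5)),((426,12.5,34),Rdown(-8.5))])
E
```

```text
top few 10
scene 282 head tool x [31.8 75.1] y [-20.8  33.3] rect [53.1  4.7] [57.6 45. ] 89.3
 top surf: z= [-24.3 -31. ]
now [430.4  28.3 150.1] yaw_y -8.7 tilt 0.05 w 28.9 t 29.65
now [430.4  28.3 150.1] yaw_y -8.7 tilt 0.05 w 28.9 t 29.65
-> [426.   12.5  80. ] dp [-0.041, -0.005, 0.175] ang [0.001, 0.0, -0.002] rows 1.2
-> [426.   12.5  34. ] dp [0.0, 0.0, 0.115] ang [0.0, 0.0, 0.0] rows 0.7
```

Call:
apply_moves([
  {"dp":[-0.02,-0.003,0.09],"angular":[0,0,-0.002],"hand":1},
  {"dp":[-0.041,-0.005,0.175],"angular":[0,0,-0.002],"hand":1},
  {"dp":[-0.041,-0.005,0.23],"angular":[0,0,-0.002],"hand":1},
  {"dp":[-0.041,-0.005,0.27],"angular":[0,0,-0.002],"hand":1},
  {"dp":[-0.041,-0.005,0.28],"angular":[0,0,-0.002],"hand":1},
])

```text
time: 30.28
ee_pos: [425.8, 12.3, 37.5]
tcp_rot: [0.757, 0.653, -0.0, 0.0]
ft_force: [-0.0, 0.4, -1.6]
gripper_width: 29.4
grasp_force: 59.9
```

Call:
apply_moves([
  {"dp":[0,0,0.007],"angular":[0,0,0],"hand":1},
  {"dp":[0,0,0.01],"angular":[0,0,0],"hand":1},
  {"dp":[0,0,0.01],"angular":[0,0,0],"hand":1},
])

```text
time: 30.65
ee_pos: [426.1, 11.4, 34.5]
tcp_rot: [0.757, 0.654, 0.001, 0.0]
ft_force: [-0.7, 0.3, -2.1]
gripper_width: 29.1
grasp_force: 59.9
```

```bash
python3 - <<'E'
from scn import *
print(get_state()['ft_force'])
scn()
E
```

```text
[-0.66068978  0.32565598 -2.06642682]
top 105 head tool x [ 82.1 109. ] y [-46.9  45.8] rect [97.3 -1. ] [100.   25.8] 85.5
 top surf: z= [27.6 28.3]
scene 295 head tool x [ 30.9 102.4] y [-22.4  36.6] rect [70.1 -0.2] [72.1 94.6] 72.7
 top surf: z= [-23.9 -25.7]
now [426.   11.3  34.4] yaw_y -8.4 tilt 0.08 w 28.8 t 30.75
```

Call:
apply_moves([
  {"dp":[0,0,0.003],"angular":[0,0,0],"hand":1},
  {"dp":[0,0,0.005],"angular":[0,0,0],"hand":1},
  {"dp":[0,0,0.006],"angular":[0,0,0],"hand":1},
])

```text
time: 31.12
ee_pos: [425.8, 11.1, 32.4]
tcp_rot: [0.757, 0.654, 0.0, 0.0]
ft_force: [-7.3, -1.8, 19.3]
gripper_width: 29.5
grasp_force: 62.5
```

Call:
apply_moves([
  {"dp":[0,0,0],"angular":[0,0,0],"hand":0.6},
  {"dp":[0,0,0],"angular":[0,0,0],"hand":0.3},
  {"dp":[0,0,0],"angular":[0,0,0],"hand":0},
  {"dp":[0,0,0],"angular":[0,0,0],"hand":0},
  {"dp":[0,0,0],"angular":[0,0,0],"hand":0},
])

```text
time: 31.75
ee_pos: [425.7, 11.2, 31.6]
tcp_rot: [0.757, 0.654, 0.0, 0.0]
ft_force: [-1.4, 0.2, -0.2]
gripper_width: 85.5
grasp_force: 0.0
```

Call:
apply_moves([
  {"dp":[0,0,-0.1],"angular":[0,0,0],"hand":0},
  {"dp":[0,0,-0.2],"angular":[0,0,0],"hand":0},
  {"dp":[0.1,0.05,-0.35],"angular":[0,0,0],"hand":0},
  {"dp":[0.25,0.1,-0.35],"angular":[0,0,0],"hand":0},
  {"dp":[0.35,0.1,-0.35],"angular":[0,0,0],"hand":0},
])

```text
time: 32.38
ee_pos: [487.3, 146.3, 173.0]
tcp_rot: [0.757, 0.654, 0.002, 0.001]
ft_force: [-0.1, -0.8, -0.1]
gripper_width: 85.6
grasp_force: 0.0
```

```bash
python3 - <<'E'
from fit import *
from plan import *
plan([])
for n in ('top','scene'):
    c=camera(n); pickle.dump(c,open(n+'2.pkl','wb')); P=cloud(c); im=c['pixels'].astype(int); X,Y,Z=P[...,0],P[...,1],P[...,2]; s=im.sum(-1)
    if n=='top': save(c['pixels'][140:290,120:320],'k8',4)
    m=(X>360)&(X<480)&(Y>-110)&(Y<125)&(Z>40)&(Z<75); seg(P,m,n+' scanner')
    m=(X>360)&(X<480)&(Y>-70)&(Y<30)&(Z>45)&(Z<75); seg(P,m,n+' handle')
    m=(X>280)&(X<400)&(Y>235)&(Y<345)&(Z>8)&(Z<40)&(s<130); seg(P,m,n+' knife handle')
    m=(X>330)&(X<505)&(Y>235)&(Y<335)&(Z>7)&(Z<30)&(s<330); seg(P,m,n+' knife dark')
    print([(q['centre'],round(q['score'],2),at_z(c,q['centre'],10)[0].round(0)) for q in nets.tip_of(n,'knife')],[(q['centre'],round(q['score'],2),at_z(c,q['centre'],10)[0].round(0)) for q in nets.tip_of(n,'knife_tip')])
E
```

```text
now [487.3 146.3 173. ] yaw_y -8.4 tilt 0.22 w 85.6 t 32.38
top scanner 624 c [432.9   6.8] size [170.3  59.1] ang 88.4 z [55.2 61.9 67.1]
top handle 304 c [423.7 -20.2] size [100.4  30.2] ang 82.0 z [56.4 61.9 67.2]
top knife handle 112 c [343.9 290. ] size [13.9 82.8] ang 86.8 z [14.4 19.3 24.8]
top knife dark 109 c [364.9 286.6] size [24.  68.3] ang 84.1 z [12.5 18.9 24.8]
[([336.5, 247.0], 0.51, array([ 352., -262.,   10.]))] [([169.5, 206.9], 0.8, array([490., 292.,  10.])), ([334.3, 267.2], 0.46, array([ 287., -253.,   10.]))]
scene scanner 604 c [431.3  -0.8] size [170.4  58. ] ang 85.0 z [44.5 61.1 65.1]
scene handle 292 c [422.3 -19. ] size [100.8  33. ] ang 83.3 z [48.7 61.1 64.7]
scene knife handle 40 c [346.  283.6] size [12.6 81.1] ang 84.9 z [10.2 17.4 24.2]
scene knife dark 55 c [410.6 282.1] size [ 20.1 143.9] ang 85.8 z [ 8.9 15.5 23.3]
[([281.7, 144.9], 0.59, array([400., 286.,  10.])), ([156.3, 233.1], 0.46, array([ 348., -265.,   10.]))] [([298.5, 158.0], 0.65, array([485., 281.,  10.])), ([144.1, 220.9], 0.48, array([ 283., -263.,   10.]))]
```

View pics/k8.png

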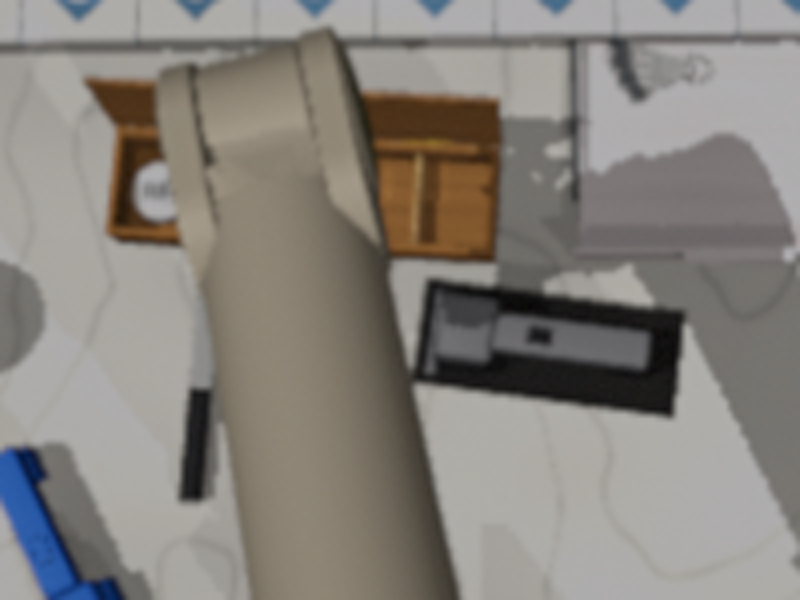

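The scanner stands centred and lengthwise on the mat at crop (545,340). The knife is where I left it, handle at crop (195,445). I'll go back for the knife.

```bash
python3 - <<'E'
from plan import *
plan([((430,230,170),Rdown(-50)),((356,290,120),Rdown(-93.6)),((356,290,4),Rdown(-93.6))])
E
```

```text
now [485.4 142.7 171.4] yaw_y -8.4 tilt 0.06 w 85.2 t 32.67
-> [430. 230. 170.] dp [0.196, -0.169, 0.003] ang [0.0, 0.0, 0.462] rows 3.9
-> [356. 290. 120.] dp [-0.045, -0.234, 0.125] ang [0.0, 0.0, 0.484] rows 4.1
-> [356. 290.   4.] dp [0.0, 0.0, 0.29] ang [0.0, 0.0, 0.0] rows 1.9
```

Call:
apply_moves([
  {"dp":[0.05,-0.04,0],"angular":[0,0,0.11],"hand":0},
  {"dp":[0.1,-0.08,0],"angular":[0,0,0.22],"hand":0},
  {"dp":[0.15,-0.12,0],"angular":[0,0,0.33],"hand":0},
  {"dp":[0.196,-0.169,0.003],"angular":[0,0,0.44],"hand":0},
  {"dp":[0.196,-0.169,0.003],"angular":[0,0,0.462],"hand":0},
])

```text
time: 33.3
ee_pos: [428.9, 231.8, 170.2]
tcp_rot: [0.94, 0.342, 0.0, -0.0]
ft_force: [0.3, -1.1, 0.7]
gripper_width: 85.4
grasp_force: 0.0
```

Call:
apply_moves([
  {"dp":[-0.01,-0.05,0.03],"angular":[0,0,0.11],"hand":0},
  {"dp":[-0.02,-0.11,0.06],"angular":[0,0,0.22],"hand":0},
  {"dp":[-0.03,-0.17,0.1],"angular":[0,0,0.33],"hand":0},
  {"dp":[-0.045,-0.234,0.125],"angular":[0,0,0.44],"hand":0},
  {"dp":[-0.045,-0.234,0.125],"angular":[0,0,0.484],"hand":0},
])

```text
time: 33.92
ee_pos: [355.0, 290.8, 119.5]
tcp_rot: [1.0, -0.031, -0.0, 0.001]
ft_force: [-0.3, 0.1, 0.3]
gripper_width: 85.4
grasp_force: 0.0
```

Call:
apply_moves([
  {"dp":[0,0,0],"angular":[0,0,0],"hand":0},
  {"dp":[0,0,0],"angular":[0,0,0],"hand":0},
])

```text
time: 34.17
ee_pos: [357.0, 290.4, 120.6]
tcp_rot: [1.0, -0.031, 0.001, -0.0]
ft_force: [-0.1, -0.2, 0.1]
gripper_width: 85.4
grasp_force: 0.0
```

```bash
python3 - <<'E'
from fit import *
from plan import *
plan([((356,290,4),Rdown(-93.6))])
for n in ('top','scene'):
    c=camera(n); P=cloud(c); im=c['pixels'].astype(int); X,Y,Z=P[...,0],P[...,1],P[...,2]; s=im.sum(-1)
    m=(X>280)&(X<400)&(Y>235)&(Y<345)&(Z>8)&(Z<40)&(s<130)
    if m.sum()>5: seg(P,m,n+' knife handle')
    m=(X>400)&(X<505)&(Y>235)&(Y<335)&(Z>7)&(Z<30); 
    if m.sum()>5: seg(P,m,n+' blade')
E
```

```text
now [357.  290.4 120.6] yaw_y -93.5 tilt 0.07 w 85.4 t 34.17
-> [356. 290.   4.] dp [-0.003, 0.001, 0.291] ang [-0.0, -0.001, 0.001] rows 1.9
top knife handle 71 c [342.  287.5] size [17.  85.7] ang 79.6 z [13.9 19.9 24.5]
top blade 157 c [448.5 283.9] size [93.1 94.8] ang 84.5 z [ 7.5 11.7 16.1]
scene knife handle 110 c [342.2 287.5] size [21.1 91.6] ang 87.0 z [11.7 17.9 23.7]
scene blade 95 c [441.7 273.9] size [79.7 54.1] ang 7.7 z [ 8.  11.7 15.1]
```

Call:
apply_moves([
  {"dp":[-0.002,0.003,0.08],"angular":[0,0,0],"hand":0},
  {"dp":[-0.002,0.003,0.16],"angular":[0,0,0],"hand":0},
  {"dp":[-0.002,0.003,0.24],"angular":[0,0,0],"hand":0},
  {"dp":[-0.002,0.003,0.29],"angular":[0,0,0],"hand":0},
  {"dp":[-0.002,0.003,0.29],"angular":[0,0,0],"hand":0},
])

```text
time: 34.9
ee_pos: [354.8, 289.0, 3.2]
tcp_rot: [1.0, -0.031, -0.0, 0.001]
ft_force: [0.8, 0.4, -0.1]
gripper_width: 85.3
grasp_force: 0.0
```

Call:
apply_moves([
  {"dp":[0,0,0],"angular":[0,0,0],"hand":0.5},
  {"dp":[0,0,0],"angular":[0,0,0],"hand":0.7},
  {"dp":[0,0,0],"angular":[0,0,0],"hand":1},
  {"dp":[0,0,0],"angular":[0,0,0],"hand":1},
  {"dp":[0,0,0],"angular":[0,0,0],"hand":1},
])

```text
time: 35.52
ee_pos: [355.6, 290.7, 5.0]
tcp_rot: [1.0, -0.031, 0.001, -0.0]
ft_force: [-2.1, -1.3, 6.5]
gripper_width: 16.4
grasp_force: 59.0
```

Call:
apply_moves([
  {"dp":[0,0,0],"angular":[0,0,0],"hand":1},
  {"dp":[0,0,0],"angular":[0,0,0],"hand":1},
  {"dp":[0,0,0],"angular":[0,0,0],"hand":1},
])

```text
time: 35.9
ee_pos: [355.6, 290.7, 5.0]
tcp_rot: [1.0, -0.031, 0.001, -0.0]
ft_force: [-1.5, -1.1, 6.0]
gripper_width: 16.4
grasp_force: 59.0
```

Call:
apply_moves([
  {"dp":[0,0,-0.1],"angular":[0,0,0],"hand":1},
  {"dp":[0,0,-0.2],"angular":[0,0,0],"hand":1},
  {"dp":[0,0,-0.3],"angular":[0,0,0],"hand":1},
  {"dp":[0,0,-0.4],"angular":[0,0,0],"hand":1},
  {"dp":[0,0,-0.45],"angular":[0,0,0],"hand":1},
])

```text
time: 36.52
ee_pos: [355.7, 290.7, 186.6]
tcp_rot: [1.0, -0.031, 0.001, -0.001]
ft_force: [-0.2, 1.3, -2.1]
gripper_width: 16.4
grasp_force: 58.9
```

```bash
python3 - <<'E'
from fit import *
from plan import *
p=np.array(get_state()['ee_pos'])
print(get_state()['ft_force'])
for n in ('top','scene'):
    c=camera(n); P=cloud(c); im=c['pixels'].astype(int); X,Y,Z=P[...,0],P[...,1],P[...,2]; s=im.sum(-1)
    m=(X>p[0]+45)&(X<p[0]+140)&(abs(Y-p[1])<40)&(abs(Z-p[2])<25)
    if m.sum()>5: Q=seg(P,m,n+' blade rel'); print(Q[:,0].max()-p[0], np.polyfit(Q[:,0],Q[:,2],1)[0], np.polyfit(Q[:,0],Q[:,1],1)[0])
    # tray state
    for nm in('tray_floor','spoons'): print(n,nm,[(q['centre'],round(q['score'],2),at_z(c,q['centre'],12)[0].round(0)) for q in nets.tip_of(n,nm)])
plan([((450,170,200),Rdown(-50)),((520,-20,200),Rdown(-20)),((575,-170,170),Rdown(3)),((583,-205,100),Rdown(5.5)),((583,-205,16),Rdown(5.5))])
E
```

```text
[-0.24426995  1.27321533 -2.06783543]
top blade rel 197 c [443.7 285.8] size [20.7 84.2] ang 85.1 z [189.2 193.4 197.1]
129.47995491359586 0.0021861664306431264 -0.0709867402835401
top tray_floor [([300.0, 179.0], 0.84, array([ 581., -148.,   12.])), ([258.1, 125.7], 0.63, array([771.,  -8.,  12.]))]
top spoons [([296.6, 156.8], 0.66, array([ 658., -138.,   12.])), ([257.0, 126.6], 0.51, array([767.,  -4.,  12.]))]
scene blade rel 116 c [442.1 283.3] size [23.1 83.1] ang 86.1 z [187.9 190.8 194.6]
127.728240456381 -0.0004791374959132313 -0.058074089967726214
scene tray_floor [([233.6, 258.0], 0.71, array([ 591., -158.,   12.]))]
scene spoons [([257.1, 268.1], 0.42, array([ 667., -134.,   12.])), ([299.4, 181.8], 0.37, array([556., 201.,  12.]))]
now [354.6 289.7 183.1] yaw_y -93.5 tilt 0.11 w 16.3 t 36.83
-> [450. 170. 200.] dp [0.256, 0.284, -0.042] ang [0.001, 0.001, -0.483] rows 4.1
-> [520. -20. 200.] dp [-0.171, 0.476, 0.0] ang [0.0, 0.0, -0.333] rows 3.2
-> [ 575. -170.  170.] dp [-0.305, 0.257, 0.075] ang [0.0, 0.0, -0.256] rows 2.6
-> [ 583. -205.  100.] dp [-0.088, 0.015, 0.175] ang [0.0, 0.0, -0.028] rows 1.3
-> [ 583. -205.   16.] dp [0.0, 0.0, 0.21] ang [0.0, 0.0, 0.0] rows 1.3
```

Call:
apply_moves([
  {"dp":[0.06,0.07,-0.042],"angular":[0,0,-0.11],"hand":1},
  {"dp":[0.12,0.14,-0.042],"angular":[0,0,-0.22],"hand":1},
  {"dp":[0.19,0.21,-0.042],"angular":[0,0,-0.33],"hand":1},
  {"dp":[0.256,0.284,-0.042],"angular":[0,0,-0.44],"hand":1},
  {"dp":[0.256,0.284,-0.042],"angular":[0,0,-0.483],"hand":1},
])

```text
time: 37.45
ee_pos: [451.6, 167.0, 200.2]
tcp_rot: [0.94, 0.341, -0.0, 0.001]
ft_force: [-0.6, 0.1, -0.9]
gripper_width: 16.0
grasp_force: 59.0
```

Call:
apply_moves([
  {"dp":[-0.04,0.12,0],"angular":[0,0,-0.083],"hand":1},
  {"dp":[-0.085,0.24,0],"angular":[0,0,-0.166],"hand":1},
  {"dp":[-0.13,0.36,0],"angular":[0,0,-0.25],"hand":1},
  {"dp":[-0.171,0.476,0],"angular":[0,0,-0.333],"hand":1},
  {"dp":[-0.171,0.476,0],"angular":[0,0,-0.333],"hand":1},
])

```text
time: 38.08
ee_pos: [520.1, -24.7, 200.4]
tcp_rot: [0.821, 0.571, -0.001, 0.001]
ft_force: [-0.6, 0.8, -1.2]
gripper_width: 16.5
grasp_force: 59.0
```

Call:
apply_moves([
  {"dp":[-0.1,0.09,0.02],"angular":[0,0,-0.085],"hand":1},
  {"dp":[-0.2,0.17,0.05],"angular":[0,0,-0.17],"hand":1},
  {"dp":[-0.305,0.257,0.075],"angular":[0,0,-0.256],"hand":1},
  {"dp":[-0.305,0.257,0.075],"angular":[0,0,-0.256],"hand":1},
])

```text
time: 38.58
ee_pos: [573.2, -174.7, 169.1]
tcp_rot: [0.691, 0.723, -0.002, -0.0]
ft_force: [0.1, 0.4, -0.2]
gripper_width: 16.6
grasp_force: 59.1
```

```bash
python3 - <<'E'
from fit import *
from plan import *
plan([((583,-205,100),Rdown(5.5)),((583,-205,18),Rdown(5.5))])
s=get_state(); p=np.array(s['ee_pos']); M=R.from_quat(s['tcp_rot']).as_matrix(); print(s['grasp_force'])
for n in ('top','scene'):
    c=camera(n); P=cloud(c); L=(P-p)@M
    m=(L[...,0]>45)&(L[...,0]<145)&(abs(L[...,1])<40)&(abs(L[...,2])<25)
    if m.sum()>5: Q=seg(L,m,n+' blade rel'); print(Q[:,0].max(),np.polyfit(Q[:,0],Q[:,2],1)[0],np.polyfit(Q[:,0],Q[:,1],1)[0])
    if n=='top': save(c['pixels'][130:230,250:360],'t1',5)
E
```

```text
now [ 573.2 -174.7  169.1] yaw_y 2.6 tilt 0.26 w 16.6 t 38.58
-> [ 583. -205.  100.] dp [-0.076, 0.022, 0.173] ang [-0.002, 0.002, -0.032] rows 1.2
-> [ 583. -205.   18.] dp [0.0, 0.0, 0.205] ang [0.0, 0.0, 0.0] rows 1.3
59.09838080406189
top blade rel 113 c [101.1   3.1] size [19.4 56.9] ang 88.1 z [-10.5  -6.1  -1.7]
129.78785847909307 0.009813152965204977 -0.046918742197520534
scene blade rel 168 c [87.8  1.2] size [20.1 82.6] ang 89.8 z [-9.8 -6.1 -3.2]
129.0915129875629 -0.006445055336380145 -0.021500348141416967
```

View pics/t1.png

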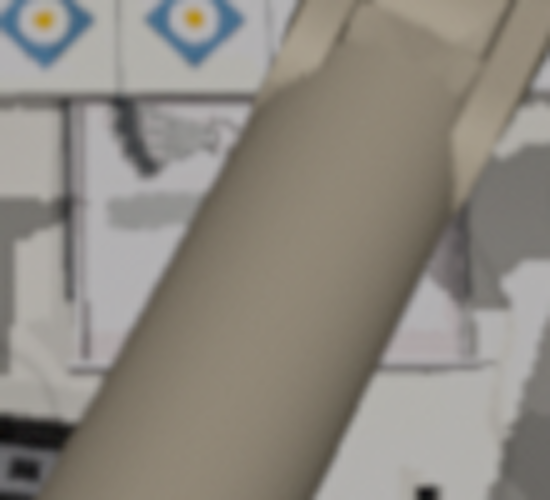

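The spoons lie at crop (170,135), clear of the blade at (150,210), which is level in the grip. I'll lower the knife next to them.

Call:
apply_moves([
  {"dp":[-0.04,0.01,0.09],"angular":[0,0,-0.032],"hand":1},
  {"dp":[-0.076,0.022,0.173],"angular":[-0.002,0.002,-0.032],"hand":1},
  {"dp":[-0.076,0.022,0.26],"angular":[-0.002,0.002,-0.032],"hand":1},
  {"dp":[-0.076,0.022,0.34],"angular":[-0.002,0.002,-0.032],"hand":1},
  {"dp":[-0.076,0.022,0.37],"angular":[-0.002,0.002,-0.032],"hand":1},
])

```text
time: 39.3
ee_pos: [584.8, -195.7, 21.3]
tcp_rot: [0.669, 0.743, 0.002, -0.002]
ft_force: [0.5, 0.8, -0.7]
gripper_width: 16.7
grasp_force: 59.1
```

Call:
apply_moves([
  {"dp":[0,0,0.008],"angular":[0,0,0],"hand":1},
  {"dp":[0,0,0.012],"angular":[0,0,0],"hand":1},
])

```text
time: 39.55
ee_pos: [586.4, -198.8, 19.8]
tcp_rot: [0.67, 0.743, 0.003, 0.001]
ft_force: [-0.5, 0.3, -0.5]
gripper_width: 16.6
grasp_force: 59.1
```

Call:
apply_moves([
  {"dp":[0,0,0.004],"angular":[0,0,0],"hand":1},
  {"dp":[0,0,0.007],"angular":[0,0,0],"hand":1},
  {"dp":[0,0,0.007],"angular":[0,0,0],"hand":1},
])

```text
time: 39.92
ee_pos: [585.7, -199.1, 16.1]
tcp_rot: [0.67, 0.742, 0.003, 0.001]
ft_force: [0.3, -0.3, -1.0]
gripper_width: 16.2
grasp_force: 59.2
```

Call:
apply_moves([
  {"dp":[0,0,0.001],"angular":[0,0,0],"hand":0.6},
  {"dp":[0,0,0.001],"angular":[0,0,0],"hand":0.3},
  {"dp":[0,0,0.001],"angular":[0,0,0],"hand":0},
  {"dp":[0,0,0.001],"angular":[0,0,0],"hand":0},
  {"dp":[0,0,0.001],"angular":[0,0,0],"hand":0},
])

```text
time: 40.55
ee_pos: [585.6, -199.1, 15.5]
tcp_rot: [0.67, 0.742, 0.002, 0.0]
ft_force: [-0.0, 0.2, -0.8]
gripper_width: 85.4
grasp_force: 0.0
```

Call:
apply_moves([
  {"dp":[0,0,-0.1],"angular":[0,0,0],"hand":0},
  {"dp":[0,0,-0.25],"angular":[0,0,0],"hand":0},
  {"dp":[0,0,-0.4],"angular":[0,0,0],"hand":0},
  {"dp":[0.1,0,-0.5],"angular":[0,0,0],"hand":0.5},
  {"dp":[0.25,0,-0.55],"angular":[0,0,0],"hand":1},
])

```text
time: 41.18
ee_pos: [574.9, -102.6, 238.4]
tcp_rot: [0.672, 0.741, 0.003, 0.002]
ft_force: [1.4, 1.6, -0.9]
gripper_width: 51.8
grasp_force: 0.0
```

```bash
python3 - <<'E'
from fit import *
from plan import *
for n in ('top','scene'):
    c=camera(n); pickle.dump(c,open(n+'3.pkl','wb')); P=cloud(c); im=c['pixels'].astype(int); X,Y,Z=P[...,0],P[...,1],P[...,2]; s=im.sum(-1)
    m=(s<130)&(X>530)&(X<640)&(Y<-110)&(Y>-285)&(Z>10)&(Z<50)
    if m.sum()>5: seg(P,m,n+' knifehandle')
    m=(X>480)&(X<530)&(Y<-40)&(Y>-280)&(Z>26)&(Z<45); seg(P,m,n+' front')
    m=(X>560)&(X<660)&(Y>80)&(Y<350)&(im[...,0]-im[...,2]>25)&(Z>100)&(Z<175); 
    if m.sum()>5: Q=seg(P,m,n+' lid top'); print(np.percentile(Q,[2,98],axis=0).round(0))
print(np.round(get_state()['joint_positions'],2))
plan([])
c=pickle.load(open('scene3.pkl','rb')); save(c['pixels'][150:300,180:350],'t2',4)
E
```

```text
top knifehandle 64 c [ 587.3 -224.4] size [13.4 59.2] ang 8.6 z [25.6 31.  35.2]
top front 66 c [ 494.6 -220.4] size [ 10.3 114.8] ang 0.7 z [30.3 35.7 40.7]
top lid top 652 c [605.8 214.8] size [269.2  13.9] ang 86.3 z [103.7 134.9 157.8]
[[594.  86. 101.]
 [615. 343. 159.]]
scene knifehandle 108 c [ 589.1 -216.4] size [16.  93.2] ang 5.4 z [17.6 29.2 33.6]
scene front 240 c [ 493.  -161.2] size [ 15.2 236.2] ang 0.0 z [28.  34.5 39.1]
scene lid top 328 c [607.3 214.6] size [267.8   9.3] ang 86.6 z [103.6 128.  157.8]
[[596.  84. 101.]
 [616. 336. 158.]]
[-0.5   0.35  0.8   1.51 -0.27  1.38  0.43]
now [576.6 -92.5 237.7] yaw_y 6.5 tilt 0.6 w 36.3 t 41.27
```

View pics/t2.png

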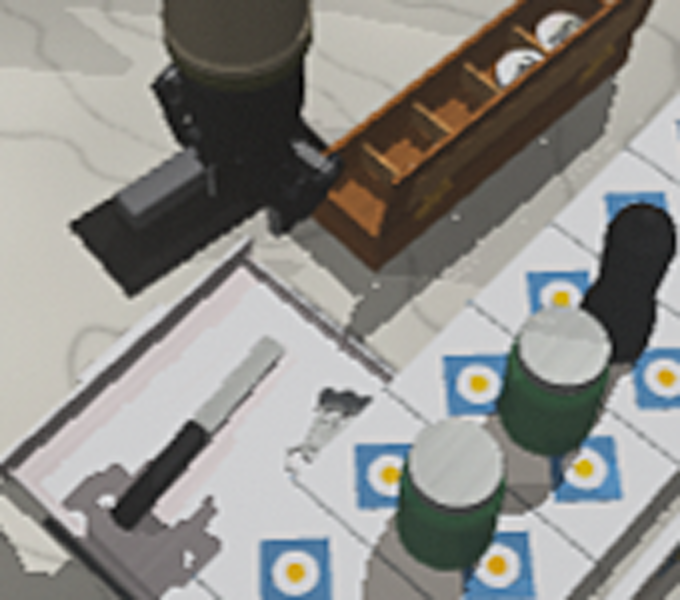

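The scene view shows the knife flat in the tray, handle at crop (160,470) and blade at (240,380), beside the spoons at (330,420). The scanner is on its mat and the lid is still open. That was my last permitted picture, so from here I rely on numbers. Next I'll close the lid from behind with the shut fingers.

```bash
python3 - <<'E'
from fit import *
from plan import *
c=pickle.load(open('top3.pkl','rb')); P=cloud(c); X,Y,Z=P[...,0],P[...,1],P[...,2]
m=(X>640)&(Z>90)&(Z<240)&(Y>-200)&(Y<350); Q=P[m]; print('tall on ledge: minx',np.percentile(Q[:,0],[1,99]).round(),'y',np.percentile(Q[:,1],[1,99]).round())
q=Q[Q[:,1]>50]; print('mill',np.percentile(q,[2,98],axis=0).round())
plan([((610,60,250),Rdown(2)),((648,220,250),Rdown(-3.5)),((648,220,135),Rdown(-3.5))])
E
```

```text
tall on ledge: minx [744. 914.] y [-184.  338.]
mill [[747.  61.  91.]
 [913. 338. 225.]]
now [576.6 -92.5 237.7] yaw_y 6.5 tilt 0.6 w 36.3 t 41.27
-> [610.  60. 250.] dp [0.37, 0.126, -0.027] ang [0.005, -0.004, 0.05] rows 2.5
-> [648. 220. 250.] dp [0.396, 0.109, 0.0] ang [0.0, 0.0, 0.061] rows 2.6
-> [648. 220. 135.] dp [0.0, 0.0, 0.288] ang [0.0, 0.0, 0.0] rows 1.8
```

Call:
apply_moves([
  {"dp":[0.12,0.04,-0.027],"angular":[0.005,-0.004,0.05],"hand":1},
  {"dp":[0.25,0.08,-0.027],"angular":[0.005,-0.004,0.05],"hand":1},
  {"dp":[0.37,0.126,-0.027],"angular":[0.005,-0.004,0.05],"hand":1},
  {"dp":[0.37,0.126,-0.027],"angular":[0.005,-0.004,0.05],"hand":1},
])

```text
time: 41.78
ee_pos: [609.9, 58.0, 245.7]
tcp_rot: [0.695, 0.719, -0.003, -0.001]
ft_force: [-0.1, -0.0, -0.2]
gripper_width: -0.3
grasp_force: 0.0
```

Call:
apply_moves([
  {"dp":[0.13,0.036,0],"angular":[0,0,0.03],"hand":1},
  {"dp":[0.26,0.072,0],"angular":[0,0,0.061],"hand":1},
  {"dp":[0.396,0.109,0],"angular":[0,0,0.061],"hand":1},
  {"dp":[0.396,0.109,0],"angular":[0,0,0.061],"hand":1},
  {"dp":[0.396,0.109,0],"angular":[0,0,0.061],"hand":1},
])

```text
time: 42.4
ee_pos: [649.5, 209.5, 245.8]
tcp_rot: [0.732, 0.681, -0.003, 0.001]
ft_force: [0.1, -0.3, 0.2]
gripper_width: 0.2
grasp_force: 0.0
```

Call:
apply_moves([
  {"dp":[0,0,0.08],"angular":[0,0,0],"hand":1},
  {"dp":[0,0,0.16],"angular":[0,0,0],"hand":1},
  {"dp":[0,0,0.24],"angular":[0,0,0],"hand":1},
  {"dp":[0,0,0.288],"angular":[0,0,0],"hand":1},
  {"dp":[0,0,0.288],"angular":[0,0,0],"hand":1},
])

```text
time: 43.02
ee_pos: [648.4, 209.0, 130.0]
tcp_rot: [0.733, 0.681, -0.004, -0.0]
ft_force: [-0.4, 1.1, 0.1]
gripper_width: 0.0
grasp_force: 0.0
```

Call:
apply_moves([
  {"dp":[0,-0.09,0],"angular":[0,0,0],"hand":1},
  {"dp":[0,-0.13,-0.004],"angular":[0,0,0],"hand":1},
  {"dp":[0,-0.158,-0.005],"angular":[0,0,0],"hand":1},
  {"dp":[0,-0.19,0.008],"angular":[0,0,0],"hand":1},
  {"dp":[0,-0.22,0.026],"angular":[0,0,0],"hand":1},
])

```text
time: 43.65
ee_pos: [562.0, 216.6, 122.3]
tcp_rot: [0.732, 0.681, -0.001, 0.001]
ft_force: [0.2, 0.7, 1.7]
gripper_width: 0.3
grasp_force: 0.4
```

Call:
apply_moves([
  {"dp":[0,-0.026,0.023],"angular":[0,0,0],"hand":1},
  {"dp":[0,-0.048,0.05],"angular":[0,0,0],"hand":1},
  {"dp":[0,-0.065,0.081],"angular":[0,0,0],"hand":1},
  {"dp":[0,-0.076,0.114],"angular":[0,0,0],"hand":1},
  {"dp":[0,-0.08,0.134],"angular":[0,0,0],"hand":1},
])

```text
time: 44.28
ee_pos: [528.4, 218.7, 66.1]
tcp_rot: [0.732, 0.681, -0.003, -0.0]
ft_force: [0.1, 1.0, 0.8]
gripper_width: -0.1
grasp_force: 0.2
```

```bash
cat > ld.py <<'E'
from fit import *
from plan import *
for n in ('top','scene'):
    c=camera(n); P=cloud(c); im=c['pixels'].astype(int); X,Y,Z=P[...,0],P[...,1],P[...,2]
    m=(X>470)&(X<625)&(Y>45)&(Y<350)&(abs(Y-210)>70)&(im[...,0]-im[...,2]>25)&(Z>50)&(Z<170); Q=P[m]
    A=np.c_[Q[:,:2],np.ones(len(Q))]; co=np.linalg.lstsq(A,Q[:,2],rcond=None)[0]; print(n,len(Q),'z',np.percentile(Q[:,2],[5,50,95]).round(1),'tilt',np.degrees(np.arctan(-co[0])).round(2))
print(get_state()['ft_force'])
plan([])
E
python3 ld.py
```

```text
top 911 z [58.8 65.2 71.5] tilt 5.12
scene 1213 z [57.3 63.2 68.1] tilt 4.25
[ 0.34660264 -0.4687091   1.2632577 ]
now [528.4 218.4  66.1] yaw_y -4.1 tilt 0.42 w -0.3 t 44.38
```

Lid nearly shut; press the rest, a bit nearer the lip.

Call:
apply_moves([
  {"dp":[0,-0.01,0.006],"angular":[0,0,0],"hand":1},
  {"dp":[0,-0.02,0.012],"angular":[0,0,0],"hand":1},
  {"dp":[0,-0.02,0.016],"angular":[0,0,0],"hand":1},
  {"dp":[0,-0.02,0.018],"angular":[0,0,0],"hand":1},
])

```text
time: 44.88
ee_pos: [521.0, 219.4, 60.2]
tcp_rot: [0.732, 0.681, -0.003, 0.0]
ft_force: [-0.1, -0.3, 0.6]
gripper_width: -0.5
grasp_force: 0.5
```

```bash
python3 ld.py
```

```text
top 921 z [55.9 60.7 65.4] tilt 0.02
scene 1195 z [56.  60.  63.9] tilt 0.22
[-0.34582013  0.09358933  1.49189948]
now [521.1 219.4  60.3] yaw_y -4.1 tilt 0.29 w -0.5 t 44.98
```

Call:
apply_moves([
  {"dp":[0,0,0.003],"angular":[0,0,0],"hand":1},
  {"dp":[0,0,0.005],"angular":[0,0,0],"hand":1},
  {"dp":[0,0,-0.05],"angular":[0,0,0],"hand":1},
  {"dp":[0,0,-0.15],"angular":[0,0,0],"hand":1},
  {"dp":[0,0,-0.27],"angular":[0,0,0],"hand":1},
])

```text
time: 45.6
ee_pos: [521.0, 219.4, 168.7]
tcp_rot: [0.732, 0.681, -0.003, 0.0]
ft_force: [0.3, 0.8, 0.3]
gripper_width: -0.2
grasp_force: 0.0
```

```bash
python3 ld.py; python3 - <<'E'
from fit import *
from plan import *
plan([((500,30,165),Rdown(0)),((462,-158,120),Rdown(0)),((462,-158,14),Rdown(0))])
for n in ('top','scene'):
    c=camera(n); P=cloud(c); im=c['pixels'].astype(int); X,Y,Z=P[...,0],P[...,1],P[...,2]; s=im.sum(-1)
    seg(P,(s<130)&(X>530)&(X<640)&(Y<-110)&(Y>-285)&(Z>10)&(Z<50),n+' knifehandle')
    Q=seg(P,(X>475)&(X<530)&(Y<-60)&(Y>-260)&(Z>26)&(Z<45),n+' front'); print(np.percentile(Q[:,0],[2,50,98]))
    m=(X>360)&(X<480)&(Y>-110)&(Y<125)&(Z>40)&(Z<75); seg(P,m,n+' scanner')
E
```

```text
top 914 z [55.9 60.7 65.3] tilt 0.11
scene 1268 z [56.1 60.  63.9] tilt 0.05
[ 0.6640534   0.02015199 -0.8269895 ]
now [524.5 220.2 173.5] yaw_y -4.2 tilt 0.22 w -0.3 t 45.7
now [524.5 220.2 173.5] yaw_y -4.2 tilt 0.22 w -0.3 t 45.7
-> [500.  30. 165.] dp [-0.479, -0.027, 0.021] ang [0.002, -0.0, -0.046] rows 3.1
-> [ 462. -158.  120.] dp [-0.47, -0.095, 0.112] ang [0.0, 0.0, 0.0] rows 3.2
-> [ 462. -158.   14.] dp [0.0, 0.0, 0.265] ang [0.0, 0.0, 0.0] rows 1.7
top knifehandle 86 c [ 587.2 -211.4] size [11.3 85.2] ang 4.9 z [26.6 30.7 35.4]
top front 149 c [ 494.  -159.6] size [197.4  11.4] ang 89.4 z [28.7 35.3 40.9]
[489.04556355 496.36908786 499.90051695]
top scanner 625 c [424.5   5.6] size [170.4  61.1] ang 80.8 z [54.5 62.1 66.9]
scene knifehandle 95 c [ 589.3 -215.9] size [15.5 93.1] ang 5.1 z [17.3 28.2 34.1]
scene front 217 c [ 492.8 -159.9] size [ 14.6 198.7] ang 0.1 z [27.2 34.7 39.3]
[486.54625191 496.41438936 499.60982662]
scene scanner 604 c [441.3  -1. ] size [170.7  71.7] ang 87.4 z [44.6 60.8 65.3]
```

Call:
apply_moves([
  {"dp":[-0.16,-0.009,0.02],"angular":[0.002,0,-0.046],"hand":1},
  {"dp":[-0.32,-0.018,0.02],"angular":[0.002,0,-0.046],"hand":1},
  {"dp":[-0.479,-0.027,0.021],"angular":[0.002,0,-0.046],"hand":1},
  {"dp":[-0.479,-0.027,0.021],"angular":[0.002,0,-0.046],"hand":1},
])

```text
time: 46.3
ee_pos: [495.3, 23.8, 159.6]
tcp_rot: [0.71, 0.704, -0.005, -0.002]
ft_force: [0.5, 0.1, 0.3]
gripper_width: -0.0
grasp_force: 0.0
```

Call:
apply_moves([
  {"dp":[-0.15,-0.03,0.03],"angular":[0,0,0],"hand":1},
  {"dp":[-0.3,-0.06,0.06],"angular":[0,0,0],"hand":1},
  {"dp":[-0.47,-0.095,0.112],"angular":[0,0,0],"hand":1},
  {"dp":[-0.47,-0.095,0.112],"angular":[0,0,0],"hand":1},
  {"dp":[-0.47,-0.095,0.112],"angular":[0,0,0],"hand":1},
])

```text
time: 46.92
ee_pos: [458.0, -158.6, 115.8]
tcp_rot: [0.707, 0.707, -0.004, -0.002]
ft_force: [0.3, 0.6, 0.1]
gripper_width: -0.1
grasp_force: 0.0
```

```bash
python3 -c "
from plan import *
plan([((460,-159,16),Rdown(0)),((475,-159,16),Rdown(0)),((628,-159,16),Rdown(0))])"
```

```text
now [ 458.  -158.6  115.8] yaw_y -0.1 tilt 0.55 w -0.1 t 46.92
-> [ 460. -159.   16.] dp [-0.0, 0.007, 0.249] ang [-0.006, 0.002, -0.001] rows 1.6
-> [ 475. -159.   16.] dp [0.0, 0.037, 0.0] ang [0.0, 0.0, 0.0] rows 0.2
-> [ 628. -159.   16.] dp [0.0, 0.382, 0.0] ang [0.0, 0.0, 0.0] rows 2.4
```

Call:
apply_moves([
  {"dp":[0,0.003,0.1],"angular":[-0.006,0.002,0],"hand":1},
  {"dp":[0,0.003,0.2],"angular":[-0.006,0.002,0],"hand":1},
  {"dp":[0,0.003,0.249],"angular":[-0.006,0.002,0],"hand":1},
  {"dp":[0,0.003,0.249],"angular":[-0.006,0.002,0],"hand":1},
])

```text
time: 47.42
ee_pos: [458.6, -156.8, 15.7]
tcp_rot: [0.706, 0.708, -0.0, -0.0]
ft_force: [-0.3, 1.0, 0.2]
gripper_width: 0.1
grasp_force: 0.0
```

Call:
apply_moves([
  {"dp":[0,0.02,0],"angular":[0,0,0],"hand":1},
  {"dp":[0,0.035,0],"angular":[0,0,0],"hand":1},
  {"dp":[0,0.055,0],"angular":[0,0,0],"hand":1},
  {"dp":[0,0.08,0],"angular":[0,0,0],"hand":1},
  {"dp":[0,0.11,0],"angular":[0,0,0],"hand":1},
])

```text
time: 48.05
ee_pos: [503.7, -159.1, 17.3]
tcp_rot: [0.707, 0.707, 0.001, 0.001]
ft_force: [-2.0, -0.6, 2.7]
gripper_width: 0.2
grasp_force: 1.0
```

Call:
apply_moves([
  {"dp":[0,0.03,0],"angular":[0,0,0],"hand":1},
  {"dp":[0,0.06,0],"angular":[0,0,0],"hand":1},
  {"dp":[0,0.09,0],"angular":[0,0,0],"hand":1},
  {"dp":[0,0.12,0],"angular":[0,0,0],"hand":1},
  {"dp":[0,0.15,0],"angular":[0,0,0],"hand":1},
])

```text
time: 48.68
ee_pos: [563.8, -159.2, 17.2]
tcp_rot: [0.707, 0.707, 0.001, 0.001]
ft_force: [-2.2, -0.6, 1.2]
gripper_width: 0.1
grasp_force: 0.9
```

Call:
apply_moves([
  {"dp":[0,0.03,0],"angular":[0,0,0],"hand":1},
  {"dp":[0,0.06,0],"angular":[0,0,0],"hand":1},
  {"dp":[0,0.08,0],"angular":[0,0,0],"hand":1},
  {"dp":[0,0.1,0],"angular":[0,0,0],"hand":1},
  {"dp":[0,0.115,0],"angular":[0,0,0],"hand":1},
])

```text
time: 49.3
ee_pos: [609.5, -159.1, 17.4]
tcp_rot: [0.707, 0.707, 0.001, 0.001]
ft_force: [-1.5, 0.6, -1.1]
gripper_width: 0.0
grasp_force: 0.9
```

Call:
apply_moves([
  {"dp":[0,0.015,0],"angular":[0,0,0],"hand":1},
  {"dp":[0,0.03,0],"angular":[0,0,0],"hand":1},
  {"dp":[0,0.04,0],"angular":[0,0,0],"hand":1},
  {"dp":[0,0.04,0],"angular":[0,0,0],"hand":1},
])

```text
time: 49.8
ee_pos: [625.8, -159.2, 17.8]
tcp_rot: [0.707, 0.707, 0.001, 0.002]
ft_force: [-0.3, -0.4, -0.1]
gripper_width: -0.0
grasp_force: 0.0
```

Call:
apply_moves([
  {"dp":[0,0.005,0],"angular":[0,0,0],"hand":1},
  {"dp":[0,0.01,0],"angular":[0,0,0],"hand":1},
  {"dp":[0,0.01,0],"angular":[0,0,0],"hand":1},
])

```text
time: 50.18
ee_pos: [629.3, -159.3, 17.7]
tcp_rot: [0.707, 0.707, 0.001, 0.001]
ft_force: [0.0, -0.4, -0.4]
gripper_width: -0.2
grasp_force: 0.1
```

Call:
apply_moves([
  {"dp":[0,0.004,0],"angular":[0,0,0],"hand":1},
  {"dp":[0,0.008,0],"angular":[0,0,0],"hand":1},
  {"dp":[0,0.008,0],"angular":[0,0,0],"hand":1},
])

```text
time: 50.55
ee_pos: [632.5, -159.1, 17.6]
tcp_rot: [0.707, 0.707, 0.001, 0.001]
ft_force: [-0.0, -0.4, 0.1]
gripper_width: -0.2
grasp_force: 0.1
```

```bash
python3 - <<'E'
from fit import *
from plan import *
plan([]); print(get_state()['ft_force'])
for n in ('top','scene'):
    c=camera(n); P=cloud(c); im=c['pixels'].astype(int); X,Y,Z=P[...,0],P[...,1],P[...,2]; s=im.sum(-1)
    m=(X>600)&(X<674)&(Y<-40)&(Y>-280)&(abs(Y+159)>45)&(Z>26)&(Z<45)
    if m.sum()>5: Q=seg(P,m,n+' front'); print(np.percentile(Q[:,0],[2,50,98]))
E
```

```text
now [ 632.5 -159.1   17.6] yaw_y 0.0 tilt 0.17 w -0.2 t 50.55
[-0.03167059 -0.36584707  0.0856163 ]
top front 36 c [ 650.8 -158.9] size [  4.5 237.9] ang 0.2 z [27.5 35.3 39.7]
[648.68433099 650.28031981 652.48203951]
scene front 115 c [ 646.6 -160.9] size [  8.7 237.1] ang 0.1 z [27.2 34.8 38.7]
[645.53671921 648.66663961 650.71460184]
```

Call:
apply_moves([
  {"dp":[0,0.004,0],"angular":[0,0,0],"hand":1},
  {"dp":[0,0.008,0],"angular":[0,0,0],"hand":1},
  {"dp":[0,0.008,0],"angular":[0,0,0],"hand":1},
])

```text
time: 51.02
ee_pos: [635.7, -159.0, 17.5]
tcp_rot: [0.707, 0.707, 0.001, 0.001]
ft_force: [-1.6, 1.3, -0.7]
gripper_width: 0.3
grasp_force: 0.3
```

Call:
apply_moves([
  {"dp":[0,0.003,0],"angular":[0,0,0],"hand":1},
  {"dp":[0,0.005,0],"angular":[0,0,0],"hand":1},
  {"dp":[0,0.005,0],"angular":[0,0,0],"hand":1},
])

```text
time: 51.4
ee_pos: [636.0, -159.0, 17.4]
tcp_rot: [0.707, 0.707, 0.0, -0.0]
ft_force: [-8.0, 2.0, 5.8]
gripper_width: -0.5
grasp_force: 4.2
```

The tray is against its stop: 8 N with no further travel. I'll retreat and check everything.

Call:
apply_moves([
  {"dp":[0,-0.05,0],"angular":[0,0,0],"hand":1},
  {"dp":[0,-0.15,-0.05],"angular":[0,0,0],"hand":1},
  {"dp":[0,-0.2,-0.2],"angular":[0,0,0],"hand":1},
  {"dp":[0,-0.25,-0.35],"angular":[0,0,0],"hand":1},
  {"dp":[0,-0.25,-0.5],"angular":[0,0,0],"hand":1},
])

```text
time: 52.02
ee_pos: [535.6, -159.5, 219.2]
tcp_rot: [0.708, 0.707, 0.001, 0.001]
ft_force: [1.7, 0.2, 0.5]
gripper_width: 0.2
grasp_force: 0.0
```

Call:
apply_moves([
  {"dp":[-0.1,0,0],"angular":[0,0,0],"hand":0.5},
  {"dp":[-0.25,0,0],"angular":[0,0,0],"hand":0.5},
  {"dp":[-0.4,0,0],"angular":[0,0,0],"hand":0.5},
  {"dp":[-0.4,0,0],"angular":[0,0,0],"hand":0.5},
])

```text
time: 52.52
ee_pos: [533.7, -326.3, 217.6]
tcp_rot: [0.711, 0.703, -0.001, 0.002]
ft_force: [0.3, -0.5, 0.5]
gripper_width: 43.0
grasp_force: 0.0
```

```bash
python3 ld.py; python3 - <<'E'
from fit import *
for n in ('top','scene'):
    c=camera(n); P=cloud(c); im=c['pixels'].astype(int); X,Y,Z=P[...,0],P[...,1],P[...,2]; s=im.sum(-1)
    Q=seg(P,(X>600)&(X<674)&(Y<-60)&(Y>-260)&(Z>26)&(Z<45),n+' front'); print(np.percentile(Q[:,0],[2,50,98]))
    m=(X>360)&(X<480)&(Y>-110)&(Y<125)&(Z>40)&(Z<75); seg(P,m,n+' scanner')
    m=(X>360)&(X<480)&(Y>-70)&(Y<20)&(Z>45)&(Z<75); seg(P,m,n+' handle')
    mm=(s<100); ys,xs=np.nonzero(mm); W=at_z(c,np.c_[xs,ys],4); k=(W[:,0]>345)&(W[:,0]<480)&(W[:,1]>-130)&(W[:,1]<125); print(n,'mat',cv2.minAreaRect(np.float32(W[k][:,:2])))
    print('knife seen',[(q['centre'],round(q['score'],2)) for q in nets.find_in(n,'knife')])
E
```

```text
top 1589 z [55.9 60.6 65.3] tilt 0.07
scene 1261 z [55.9 60.  63.9] tilt 0.07
[ 0.27230484  1.06631177 -0.45069337]
now [ 536.6 -320.3  217.2] yaw_y -0.1 tilt 0.15 w 42.8 t 52.62
top front 168 c [ 649.3 -159.8] size [199.3  13.6] ang 89.7 z [28.3 35.2 40.1]
[644.34720347 652.19286129 655.8553684 ]
top scanner 621 c [428.1   5.2] size [169.7  59.5] ang 83.2 z [54.9 62.1 67.5]
top handle 272 c [423.1 -25.3] size [90.4 30.5] ang 82.4 z [56.7 62.4 67.8]
top mat ((422.7610778808594, -0.9968109130859375), (210.21841430664062, 80.16242980957031), 82.02539825439453)
knife seen [([377.8, 242.4], 0.55)]
scene front 226 c [ 647.5 -159.8] size [199.4  15.1] ang 89.7 z [26.9 35.  39.2]
[642.32952509 650.92325437 653.91263649]
scene scanner 609 c [438.2  -1.6] size [170.8  72.9] ang 84.9 z [44.1 60.8 65.5]
scene handle 270 c [421.4 -24.8] size [93.7 33.4] ang 83.6 z [48.2 60.9 65.8]
scene mat ((425.1152648925781, -4.365928649902344), (215.26905822753906, 84.39142608642578), 79.79791259765625)
knife seen []
```

All checks hold: lid tilt about 0°, tray moved 155 mm, scanner centred and aligned on its mat, and the arm clear of everything.

```bash
python3 -c "
from cell import hand_in
print(hand_in())"
```

```text
the job is handed in; nothing more can be done
None
```

I handed the job in: lid prised open, tin_1 and tin_2 (the only two present) scanned left to right, scanner back on its mat, knife in the tray, lid shut, tray home. The cell gave no scan confirmation, and the knife is hidden under the ledge, so I couldn't check that it stayed put during the push.

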